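Clamp a batch of blocks in the twin-knob jig

ROBOT

A 6-joint arm with a two-finger parallel gripper is mounted at the origin on a cart in front of the work surface, level with it; the furniture and walls round the work are solid. World frame = base frame: x ahead of the robot, y to its left, z up, the work surface at z = 0. Lengths are in m, angles in rad, forces in N, time in s.
With the tool pointing down it reaches from about 0.275 to 0.85 m from the base axis. Payload 5.2 kg.
Tool frame: the origin (TCP) lies on the centre line of the jaws, within the pads' length; the fingertips stand 22 mm ahead of it and the grasp point (between the pads) lies 3 mm ahead of it (ctrl.tip_extent is the distance from the TCP to the fingertips, in m); x points along the fingers, y is the direction in which the jaws open and shut, and the axes are right-handed (so a half turn about x gives the same grasp; the last joint's range is limited). The gripper opens to 85 mm and grips with 20 to 120 N. Pads are 22 mm wide; open, the fingers measure 114 mm over their backs; the gripper's body (76 mm by 85 mm) begins 54 mm behind the grasp point. The pads swing forward as they close: fully open they stand 13 mm farther back than shut.
Start: joints at [1.086, 0.259, 1.535, -0, 1.348, -0.203], TCP at [0.153, 0.528, 0.253] pointing down, gripper open.
Joint ranges: [-3.14, 3.14], [-0.91, 2.08], [0.19, 2.58], [-1.22, 4.36], [0.22, 2.71], [-3.12, 3.12]. Speed limits (rad/s): [2.57, 2.57, 3.14, 3.14, 3.14, 3.14].

INTERFACE

Orientations are given as a rotation vector (axis times angle).
In Python, from workcell import ctrl gives the robot as it stands. The module is installed in compiled form; this text tells all that it offers.
- The arm moves only by the shell command python3 -m crank 'ROWS' [OPENING] [FORCE]. ROWS is JSON, a list of rows, each an object with "slide": the shift along the tool's x, y, z in mm, a list of three; "delta_rot": the turn, a rotation vector about the tool's x, y, z in rad, a list of three. In form: [{"slide": [dx, dy, dz], "delta_rot": [rx, ry, rz]}, ...]. A call has 1 to 8 rows; each row shifts and turns the commanded pose from where the row before left it, along the tool's axes as they then stand; what a row does not reach is not made up. A row lasts 1/8 s, in which the tool goes at most 62.5 mm and 10.7 degrees, less where a joint would pass 70% of its speed; a pose out of reach is approached as far as the arm can. A call is refused whole if a number of a shift passes 62.5 or a number of a turn 0.188, either way. A call with a gripper value outside its range is refused whole. OPENING is the closure, from 0 (fully open) to 1 (shut), set as the call begins (- or left out, the last holds). The fingers move at their own pace and stop on an object; FORCE is the grip in N (left out, the last holds). Time passes only in rows, so rows that do not move let the fingers close. It gives the time, the measured TCP pose, the force and the opening at its end, in the units of the state.
- ctrl.observe(): the state, without advancing time (a new reading comes with each control period).
- ctrl.snapshot(name): name is "scene" or "top"; returns a dict with "frame" (480x640x3 uint8, red, green, blue), "vertical_fov" (degrees; the focal length in pixels is half the picture's height over the tangent of half this angle, whatever the lens; pixels are square), "cx", "cy" (the principal point, pixels), "T" (4x4, takes a point from camera to world coordinates). Camera axes: x right, y up, looking along -z (the intrinsics and any distortion apply to the point x, -y, -z); pixel columns grow to the right and rows downward; lengths in m; the calibration is good to about 2 mm. A picture is of the moment at which its call begins. There is no depth.
- ctrl.finish_job(): hands the job in, once; it reports no verdict.
The state is a dict: "time": time; "joint_positions": joint angles; "joint_vel": joint speeds; "tau": joint torques, N m; "ee_pos": TCP position; "orientation": TCP orientation; "force": force on the tool from outside, world axes, zero at the start; "wrist_torque": the same for the moment, N m; "opening": finger opening in m.
Only numpy, scipy, OpenCV 4.12 (cv2) and the standard library are available. Lean on these libraries where they do the work, as an engineer would, in place of code of your own. Each camera call takes 0.05 s, during which the arm holds its last target. There are 200 camera calls.

TASK

Clear the tape measure out of the clamping jig onto the bare table, well clear of the jig, and lay each beech block flat in a lane of its own on the jig's bed, with its long way running from the clamp bar to the rear fence. Then close the clamp bar snugly on the blocks by turning its two knobs clockwise in turn, a little at a time, so that neither end of the bar ever gets more than 15 mm ahead of the other. Last, with the bar closed, turn the pressure dial so that its pointer stands on the one long mark; leave the other tools on the table where they are.

Things in the scene. Friction and masses are not known exactly. Their poses are not given: they have to be found in the camera images.
- jig: clamping jig fixed to the table. Origin: centre of its underside; x points from clamp bar to rear fence, y to its left, z up. Plywood bed 210 (x) by 430 (y) mm, top at z = 12 mm. Wooden rear fence 310 mm long in y, inner face at x = +75 mm, top at z = 48 mm. Wooden clamp bar in front: 300 mm long in y, 22 mm thick, z = 14 to 46 mm
- jig_bed (a point): centre of the middle lane's floor (jig x = +9 mm, y = 0, z = 12 mm), axes as the jig's. Three lanes along x, each 58 mm wide, centred at jig y = -95, 0, +95 mm, parted by ribs only 8 mm high (x = -18 to +75 mm). From bar to fence the bed is 132 mm deep with the bar open, 100 mm when closed on the blocks. A block lying over 0.05 rad askew can jam the bar and is squared up first
- left_rack (a joint): travel in m of the clamp bar's left (+y) end towards the fence: 0 fully open; 0.032 when the gap at that end is the blocks' 100 mm; hard stop 0.0335. Moves 9 mm per radian of its knob, stays where it is left, starts at 0
- right_rack (a joint): the same for the right (-y) end of the bar, turned by the right knob; the two ends are driven 360 mm apart
- clamp_bar: the clamp bar; origin at its left pivot (above the left rack, 180 mm left of its middle), 30 mm above the table, x towards the fence, y along it. Square when its y lies along the jig's; its skew (right_rack - left_rack) / 0.36 rad must never pass 0.042 (15 mm) either way; it binds at 0.065
- left_knob_grip (a point): centre of the left knob: black, square with rounded edges, 36 mm across flats, 48 mm over corners, z = 54 to 80 mm (point at 67 mm), flats facing the point's x and y; jig x = +30, y = +180 mm, on a grey housing 62 by 52 mm, top z = 44 mm. Clockwise from above closes the bar's left end, 9 mm per rad, over several turns; friction 0.06 N m, stays where left
- right_knob_grip (a point): centre of the like right knob, at jig x = +30, y = -180 mm; clockwise from above closes the bar's right end
- dial_box: grey box 84 by 84 mm, 34 mm high, fixed to the table, with a round scale of short ticks on top; origin: centre of its underside
- dial_mark (a point): on the one long mark of the scale, 29 mm from the dial's axis along the box's x, on the scale's face (z = 36 mm)
- dial (a joint): angle in rad of the dial's pointer from the long mark, growing counter-clockwise seen from above: 0 on the mark (within 0.1 counts), starts between 0.8 and 2.3; range -3.1 to 3.1; stays where it is left
- dial_grip (a point): centre of the dial's black grip bar, 42 mm long, 14 mm wide, spanning z = 43 to 71 mm over the table, this point at 59 mm on the axis; x points along the bar towards the white-nosed pointer end
- tape: yellow tape measure standing upright, 38 mm wide (x), 91 mm long (y), 66 mm tall, 0.28 kg; origin: centre of its underside. Its grippable body runs from y = -29 to +45 mm, its short metal tongue to -46 mm. It starts in the jig's middle lane
- block1: squared beech block 50 by 100 by 50 mm (x, y, z; its long way is y), 0.17 kg, lying on the table right of the jig; origin: centre of its underside as it lies at the start. Two or three such blocks are present
- block1_centre (a point): centre of block1, 25 mm above its origin, axes as the block's
- block2: squared beech block 50 by 100 by 50 mm (x, y, z; its long way is y), 0.17 kg, lying on the table right of the jig; origin: centre of its underside as it lies at the start. Two or three such blocks are present
- block2_centre (a point): centre of block2, 25 mm above its origin, axes as the block's
- block3: squared beech block 50 by 100 by 50 mm (x, y, z; its long way is y), 0.17 kg, lying on the table right of the jig; origin: centre of its underside as it lies at the start. Two or three such blocks are present
- block3_centre (a point): centre of block3, 25 mm above its origin, axes as the block's
- chisel: bystander, leave where it lies: bench chisel 260 mm long (y), 29 mm across; origin: centre of its underside
- sanding_block: bystander, leave where it lies: cork sanding block 67 by 114 by 35 mm; origin: centre of its underside

How it is judged:
On the way, in this order (a step that is already met when the one before it is completed fails the run):
1. the tape measure is on the table clear of the jig and every block lies in a lane of the bed, lengthwise from bar to fence, with the bar still open ((y of tape in the frame of jig above 0.255 m or y of tape in the frame of jig below -0.255 m or x of tape in the frame of jig above 0.145 m or x of tape in the frame of jig below -0.145 m) and height (world z) of tape between -0.02 and 0.06 m and x of block1_centre in the frame of jig between -0.012 and 0.03 m and y of block1_centre in the frame of jig between -0.125 and 0.125 m and z of block1_centre in the frame of jig between 0.032 and 0.041 m and angle between the y axis of each of block1, block2, block3 and the x axis of jig, either way round below 0.3 rad and x of block2_centre in the frame of jig between -0.012 and 0.03 m and y of block2_centre in the frame of jig between -0.125 and 0.125 m and z of block2_centre in the frame of jig between 0.032 and 0.041 m and x of block3_centre in the frame of jig between -0.012 and 0.03 m and y of block3_centre in the frame of jig between -0.125 and 0.125 m and z of block3_centre in the frame of jig between 0.032 and 0.041 m and contact force between the fingers and block1 below 0.3 N and contact force between the fingers and block2 below 0.3 N and contact force between the fingers and block3 below 0.3 N and contact force between the fingers and tape below 0.3 N and value of joint each of left_rack, right_rack below 0.015 m), for 0.2 s.
2. both ends of the clamp bar are closed on the blocks (within 3 mm) (value of joint each of left_rack, right_rack above 0.029 m and angle between the y axis of clamp_bar and the y axis of jig, either way round below 0.012 rad and x of block1_centre in the frame of jig between 0.019 and 0.029 m and y of block1_centre in the frame of jig between -0.125 and 0.125 m and z of block1_centre in the frame of jig between 0.032 and 0.041 m and angle between the y axis of each of block1, block2, block3 and the x axis of jig, either way round below 0.1 rad and x of block2_centre in the frame of jig between 0.019 and 0.029 m and y of block2_centre in the frame of jig between -0.125 and 0.125 m and z of block2_centre in the frame of jig between 0.032 and 0.041 m and x of block3_centre in the frame of jig between 0.019 and 0.029 m and y of block3_centre in the frame of jig between -0.125 and 0.125 m and z of block3_centre in the frame of jig between 0.032 and 0.041 m), for 0.2 s.
3. the dial's pointer is on the long mark (value of joint dial between -0.1 and 0.1 rad), for 0.2 s.
At the end, for the whole second after the job is handed in: Tape measure on the table, 255 mm (jig y) or 145 mm (jig x) or more from the jig's middle; each block flat in a lane, lengthwise within 0.1 rad, centre at jig x 19 to 29 mm; both racks at 0.029 or more, skew under 0.012 rad; dial within 0.1 rad of the long mark; blocks and tape at rest (all of step 2 and all of step 3 and (y of tape in the frame of jig above 0.255 m or y of tape in the frame of jig below -0.255 m or x of tape in the frame of jig above 0.145 m or x of tape in the frame of jig below -0.145 m) and height (world z) of tape between -0.02 and 0.06 m and linear speed of each of block1, block2, block3, tape below 0.02 m/s); the robot touches nothing.
It fails at once if one end of the clamp bar gets more than 15 mm (0.042 rad) ahead of the other (angle between the y axis of clamp_bar and the y axis of jig, either way round above 0.042 rad).
It fails at once if a bystander is moved more than 30 mm (distance of any of chisel, sanding_block from where it was at the start of the episode above 0.03 m).
Of block1, block2, block3 only 2 to 3 are there at a start; the rules pass over those that are not, and their reading is None.
At some moment in a run one of block1, block2, block3 may be knocked a few centimetres aside while the robot is not near it.
Once in a run the grip may slacken for a moment while it holds something.
It also fails if it takes over 184 s, if anything falls off the work surface, if the arm or the gripper's body presses on something with over 40 N, if the wrist force passes 120 N, or if a joint passes its speed limit or range.

## Working session

There is one attempt and no reset: what is moved stays moved. The work goes in short steps, Python scripts to look and compute and a shell command to move; the robot and the scene stay as the last step left them, time stands still between calls to the robot, and variables do not carry over. Pictures are saved under pics/ and viewed, about 12 in all and at most 16, crops included, and the job is handed in when it is done.

```bash
mkdir -p pics; cat > h.py <<'E'
import numpy as np, cv2, json, sys
from workcell import ctrl
from scipy.spatial.transform import Rotation as R
def snap(n,f):
    s=ctrl.snapshot(n); cv2.imwrite('pics/'+f,s['frame'][:,:,::-1]); np.save('pics/'+f+'.npy',s,allow_pickle=True); return s
def load(f): return np.load('pics/'+f+'.npy',allow_pickle=True).item()
E
python3 - <<'E'
from h import *
np.set_printoptions(precision=4,suppress=True)
for n in('scene','top'):
    s=snap(n,n+'0.png'); print(n,[ (k,v) for k,v in s.items() if k!='frame'])
o=ctrl.observe();print(o); print(R.from_rotvec(o['orientation']).as_matrix(),ctrl.tip_extent)
E
```

```text
scene [('vertical_fov', 53.37734096944076), ('cx', 330.7178485541809), ('cy', 239.14600080199614), ('T', array([[ 0.4504,  0.4311, -0.7818, -0.3829],
       [-0.8926,  0.1973, -0.4054, -0.572 ],
       [-0.0205,  0.8805,  0.4737,  0.6658],
       [ 0.    ,  0.    ,  0.    ,  1.    ]]))]
top [('vertical_fov', 47.26370682679337), ('cx', 316.51880648854507), ('cy', 253.07765853821937), ('T', array([[ 0.0023,  0.9932, -0.1166,  0.4387],
       [-1.    ,  0.0028,  0.0041, -0.0522],
       [ 0.0044,  0.1166,  0.9932,  1.4098],
       [ 0.    ,  0.    ,  0.    ,  1.    ]]))]
{'time': 0.1, 'joint_positions': array([ 1.0862,  0.2593,  1.536 , -0.    ,  1.348 , -0.2028]), 'joint_vel': array([-0.0015,  0.0003, -0.0012, -0.0001, -0.0008,  0.0003]), 'tau': array([  0.0023, -44.6968, -29.1254,  -0.0004,   0.0062,   0.    ]), 'ee_pos': array([0.1527, 0.5279, 0.2525]), 'orientation': array([ 0.22  ,  1.56  , -0.2225]), 'force': array([ 0.0604,  0.1006, -0.4606]), 'wrist_torque': array([-0.0037,  0.0259,  0.0256]), 'opening': 0.08578599288152183}
[[-0.0008  0.2781  0.9606]
 [-0.0015  0.9606 -0.2781]
 [-1.     -0.0016 -0.0003]] 0.022
```

View pics/top0.png

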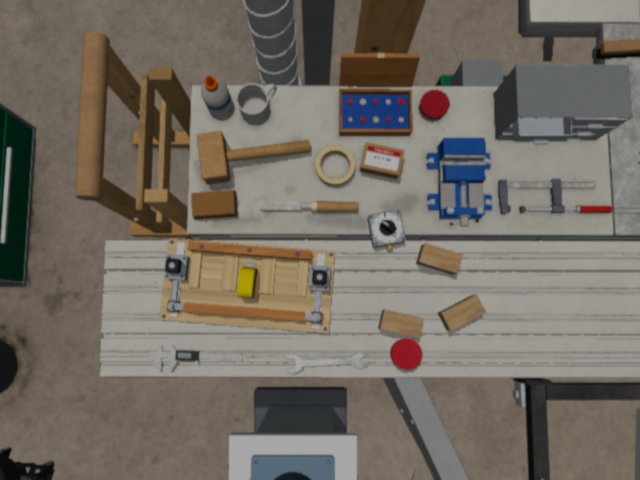

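View pics/scene0.png

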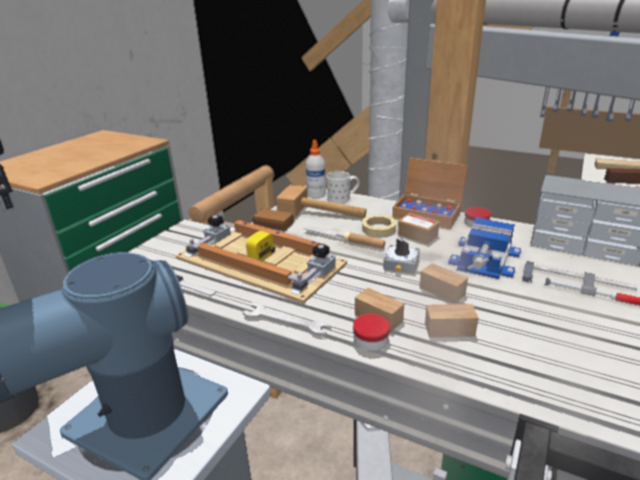

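Both views are clear: the jig is at about (248,285) in the top view with the tape at (247,282). The three blocks are at (440,258), (463,313) and (401,323), and the dial box is at (386,229). Next I'll view enlarged crops.

```bash
python3 - <<'E'
from h import *
im=cv2.imread('pics/top0.png')
cv2.imwrite('pics/c1.png',cv2.resize(im[235:335,155:340],None,fx=4.3,fy=4.3,interpolation=cv2.INTER_CUBIC))
cv2.imwrite('pics/c2.png',cv2.resize(im[205:345,365:495],None,fx=4,fy=4,interpolation=cv2.INTER_CUBIC))
E
```

```text
(no output)
```

View pics/c1.png

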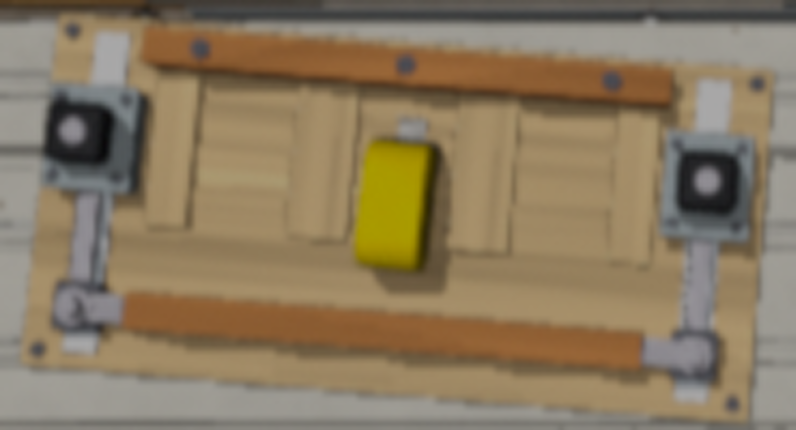

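View pics/c2.png

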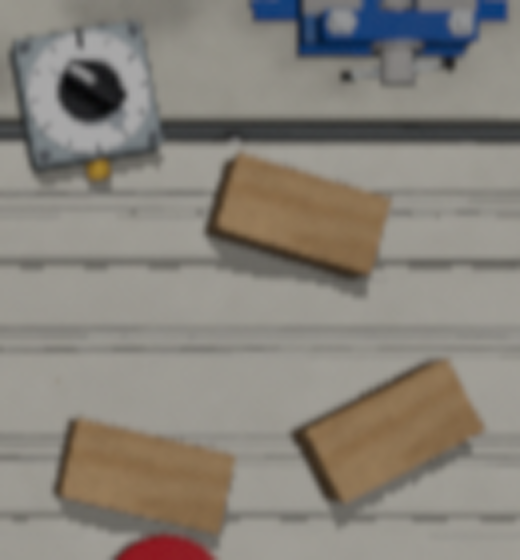

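The jig crop shows bed corners at (62,15), (772,70), (745,420) and (22,362), knob tops at (72,130) and (707,180), and the tape's tongue pointing at the fence. The block crop gives clean top-face corners, and the dial's nose is near (78,70) with the long mark at (80,38).

```bash
cat >> h.py <<'E'
def cast(s,uv,z):
    uv=np.atleast_2d(uv).astype(float); f=240/np.tan(np.radians(s['vertical_fov']/2)); T=s['T']
    d=np.c_[(uv[:,0]-s['cx'])/f,-(uv[:,1]-s['cy'])/f,-np.ones(len(uv))]@T[:3,:3].T
    return T[:3,3]+d*((z-T[2,3])/d[:,2])[:,None]
def proj(s,P):
    f=240/np.tan(np.radians(s['vertical_fov']/2)); c=(np.atleast_2d(P)-s['T'][:3,3])@s['T'][:3,:3]
    return np.c_[s['cx']+f*c[:,0]/-c[:,2],s['cy']-f*c[:,1]/-c[:,2]]
def rigid(a,b):
    ca,cb=a.mean(0),b.mean(0); A,B=a-ca,b-cb
    th=np.arctan2((A[:,0]*B[:,1]-A[:,1]*B[:,0]).sum(),(A*B).sum()); M=np.array([[np.cos(th),-np.sin(th)],[np.sin(th),np.cos(th)]])
    return th,cb-M@ca
E
python3 - <<'E'
from h import *
np.set_printoptions(precision=4,suppress=True)
s=load('top0.png')
c1=lambda p:(np.array(p)+.5)/4.3+[155,235]-.5
c2=lambda p:(np.array(p)+.5)/4+[365,205]-.5
w=np.r_[cast(s,c1([(62,15),(772,70),(745,420),(22,362)]),.012),cast(s,c1([(72,130),(707,180)]),.082)][:,:2]
j=np.array([(105,215),(105,-215),(-105,-215),(-105,215),(30,180),(30,-180)])/1e3
th,t=rigid(j,w); M=np.array([[np.cos(th),-np.sin(th)],[np.sin(th),np.cos(th)]])
print('jig',th,t,'\nres',w-(j@M.T+t))
def obj(n,c,z):
    p=cast(s,c,z)[:,:2]; m=p.mean(0); e=np.roll(p,-1,0)-p; l=np.linalg.norm(e,axis=1)
    k=0 if l[0]+l[2]>l[1]+l[3] else 1; d=e[k]-e[k+2]; print(n,m,'jig',M.T@(m-t),'long yaw',np.arctan2(d[1],d[0]),'len',l)
obj('tape',c1([(365,140),(435,145),(420,270),(357,262)]),.066)
obj('A',c2([(238,155),(390,200),(368,275),(215,230)]),.05)
obj('B',c2([(305,432),(445,360),(484,428),(342,500)]),.05)
obj('C',c2([(78,420),(234,455),(222,533),(65,490)]),.05)
obj('dialbox',c2([(12,55),(142,22),(160,138),(35,168)]),.034)
# mask-based block tops
hsv=cv2.cvtColor(s['frame'],cv2.COLOR_RGB2HSV)
for n,(x0,y0,x1,y1) in dict(A=(412,238,468,280),B=(435,288,492,336),C=(375,303,428,343)).items():
    m=cv2.inRange(hsv[y0:y1,x0:x1],(8,60,120),(25,255,255)); m=cv2.resize(m,None,fx=4,fy=4,interpolation=cv2.INTER_LINEAR)
    k=max(cv2.findContours((m>127).astype('uint8'),0,2)[0],key=cv2.contourArea)
    obj(n+'m',(cv2.boxPoints(cv2.minAreaRect(k))+.5)/4+[x0,y0]-.5,.05)
a=load('top0.png')['frame']; b=load('scene0.png')['frame']
p=proj(load('scene0.png'),[[*(M@[.03,-.18]+t),.08],[*(M@[-.105,-.215]+t),.012]]);print(p)
big=np.hstack([cv2.resize(a[208:252,364:408],(528,528),interpolation=3),cv2.resize(b[230:280,380:424],(270,307),interpolation=3)[:307].copy() if 0 else cv2.resize(b[232:276,380:424],(528,528),interpolation=3)])
cv2.imwrite('pics/d0.png',cv2.resize(big,(800,400))[:,:,::-1])
E
```

```text
jig -0.07646162611260181 [0.5212 0.1173] 
res [[-0.0019 -0.0024]
 [-0.001   0.0018]
 [ 0.0015  0.0019]
 [ 0.0015 -0.0019]
 [-0.0001  0.0002]
 [ 0.      0.0005]]
tape [0.5244 0.114 ] jig [ 0.0034 -0.003 ] long yaw 3.0659295298438347 len [0.0401 0.0717 0.0361 0.0697]
A [ 0.5859 -0.3668] jig [ 0.1015 -0.4778] long yaw -1.8584348997560314 len [0.0985 0.0493 0.0987 0.0496]
B [ 0.4527 -0.4201] jig [-0.0273 -0.5411] long yaw -1.1054391670431327 len [0.0985 0.0476 0.0993 0.0469]
C [ 0.4251 -0.2688] jig [-0.0664 -0.3923] long yaw -1.8116912567185797 len [0.0982 0.0483 0.0995 0.0437]
dialbox [ 0.6635 -0.2354] jig [ 0.1688 -0.3408] long yaw -1.3237335525742444 len [0.0859 0.0754 0.0818 0.0738]
Am [ 0.5879 -0.3679] jig [ 0.1035 -0.4787] long yaw -1.8575752547740445 len [0.0504 0.1009 0.0503 0.1005]
Bm [ 0.4523 -0.421 ] jig [-0.0276 -0.5421] long yaw -1.0863604596357697 len [0.1005 0.052  0.1001 0.0517]
Cm [ 0.4242 -0.2677] jig [-0.0674 -0.3913] long yaw -1.7862047635892218 len [0.0517 0.1011 0.0516 0.1006]
[[320.2237 246.6199]
 [302.9837 300.1153]]
```

View pics/d0.png

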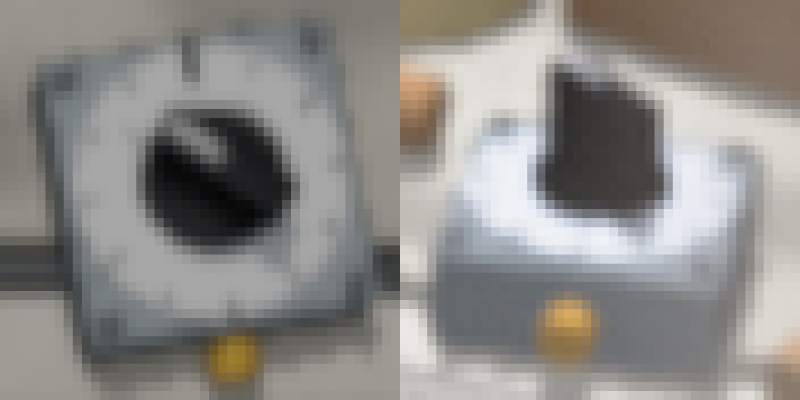

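Measurements are good. The pointer is about 0.5–0.8 rad or more from the mark at present. I'll add a planning helper and go for the tape.

```bash
cat >> h.py <<'E'
J_TH=-0.0765; J_T=np.array([.5212,.1173]); JM=np.array([[np.cos(J_TH),-np.sin(J_TH)],[np.sin(J_TH),np.cos(J_TH)]])
def jw(x,y): return JM@[x,y]+J_T
def plan(xyz,yaw=None,sym=True,cur=None,vmax=55,tmax=.18):
    o=ctrl.observe(); p,q=(o['ee_pos'],R.from_rotvec(o['orientation']).as_matrix()) if cur is None else (np.array(cur[0]),None)
    y0=np.arctan2(q[1,1],q[0,1]) if q is not None else cur[1]
    dy=0 if yaw is None else yaw-y0
    if sym: dy=(dy+np.pi/2)%np.pi-np.pi/2
    else: dy=(dy+np.pi)%(2*np.pi)-np.pi
    D=np.array(xyz)-p; n=int(max(1,np.ceil(max(np.linalg.norm(D)*1e3/vmax,abs(dy)/tmax)))); 
    S=sum(np.exp(1j*(y0+k*dy/n)) for k in range(n)); d=D[0]+1j*D[1]; v=d/S*1e3
    print(f'{n} rows: slide [{-D[2]*1e3/n:.1f},{v.real:.1f},{-v.imag:.1f}] rx {-dy/n:.4f}  | z{p[2]:.3f} yaw0 {y0:.3f} q6 {o["joint_positions"][5]:.2f} op {o["opening"]:.3f}'+('' if q is None else f' tilt {q[0,0]:.3f},{q[1,0]:.3f}'))
    return (np.array(xyz),y0+dy)
E
python3 - <<'E'
from h import *
c=plan([.5244,.114,.16],J_TH+np.pi/2)
plan([.5244,.114,.055],cur=c)
E
```

```text
11 rows: slide [8.4,-30.7,40.3] rx -0.0187  | z0.253 yaw0 1.289 q6 -0.20 op 0.086 tilt -0.001,-0.001
2 rows: slide [52.5,0.0,-0.0] rx -0.0000  | z0.160 yaw0 1.494 q6 -0.20 op 0.086
```

```bash
python3 -m crank '[{"slide":[8,-31,40],"delta_rot":[-0.0187,0,0]},{"slide":[8,-31,40],"delta_rot":[-0.0187,0,0]},{"slide":[8,-31,40],"delta_rot":[-0.0187,0,0]},{"slide":[8,-31,40],"delta_rot":[-0.0187,0,0]},{"slide":[8,-31,40],"delta_rot":[-0.0187,0,0]},{"slide":[8,-31,40],"delta_rot":[-0.0187,0,0]},{"slide":[8,-31,40],"delta_rot":[-0.0187,0,0]},{"slide":[8,-31,40],"delta_rot":[-0.0187,0,0]}]' 0
python3 -m crank '[{"slide":[8,-31,40],"delta_rot":[-0.0187,0,0]},{"slide":[8,-31,40],"delta_rot":[-0.0187,0,0]},{"slide":[8,-31,40],"delta_rot":[-0.0187,0,0]},{"slide":[0,0,0],"delta_rot":[0,0,0]},{"slide":[0,0,0],"delta_rot":[0,0,0]}]'
python3 -c "
from h import *
plan([.5244,.114,.055],J_TH+np.pi/2)"
```

```text
time: 1.1
ee_pos: [0.4127, 0.2163, 0.1889]
orientation: [0.103, 1.569, -0.103]
force: [1.1, -0.2, 0.5]
opening: 0.0853
time: 1.72
ee_pos: [0.5199, 0.1118, 0.1647]
orientation: [0.061, 1.572, -0.06]
force: [-0.4, 0.7, -1.2]
opening: 0.0854
2 rows: slide [54.9,1.3,2.2] rx -0.0003  | z0.165 yaw0 1.494 q6 -1.49 op 0.085 tilt -0.002,0.000
```

```bash
python3 -m crank '[{"slide":[37,1.3,2.2],"delta_rot":[0,0,0]},{"slide":[37,0,2.2],"delta_rot":[0,0,0]},{"slide":[36,0,0],"delta_rot":[0,0,0]},{"slide":[0,0,0],"delta_rot":[0,0,0]}]' 0
python3 -m crank '[{"slide":[0,0,0],"delta_rot":[0,0,0]},{"slide":[0,0,0],"delta_rot":[0,0,0]},{"slide":[0,0,0],"delta_rot":[0,0,0]},{"slide":[0,0,0],"delta_rot":[0,0,0]},{"slide":[0,0,0],"delta_rot":[0,0,0]},{"slide":[0,0,0],"delta_rot":[0,0,0]}]' 1 50
python3 -c "
from h import *
print(ctrl.observe()['joint_positions'])
o=ctrl.observe()['ee_pos']
c=plan([o[0],o[1],.17])
c=plan([*jw(0,.305),.17],None,cur=c)
plan([*jw(0,.305),o[2]-.010],None,cur=c)"
```

```text
time: 2.22
ee_pos: [0.5219, 0.1138, 0.0533]
orientation: [0.058, 1.576, -0.059]
force: [-0.7, 0.4, -0.1]
opening: 0.0855
time: 2.98
ee_pos: [0.5261, 0.1129, 0.0569]
orientation: [0.06, 1.567, -0.059]
force: [-0.7, 1.2, 6.7]
opening: 0.0356
[ 3.75611594e-03  4.48603727e-01  1.80043448e+00  5.27365921e-04
  8.89779687e-01 -1.49111492e+00]
3 rows: slide [-37.7,0.0,-0.0] rx -0.0000  | z0.057 yaw0 1.495 q6 -1.49 op 0.036 tilt 0.003,0.000
6 rows: slide [-0.0,51.5,-0.9] rx -0.0000  | z0.170 yaw0 1.495 q6 -1.49 op 0.036
3 rows: slide [41.0,0.0,-0.0] rx -0.0000  | z0.170 yaw0 1.495 q6 -1.49 op 0.036
```

```bash
python3 -m crank '[{"slide":[-38,0,0],"delta_rot":[0,0,0]},{"slide":[-38,0,0],"delta_rot":[0,0,0]},{"slide":[-38,0,0],"delta_rot":[0,0,0]},{"slide":[0,40,0],"delta_rot":[0,0,0]},{"slide":[0,45,-1],"delta_rot":[0,0,0]},{"slide":[0,45,-1],"delta_rot":[0,0,0]},{"slide":[0,45,-1],"delta_rot":[0,0,0]},{"slide":[0,45,-1],"delta_rot":[0,0,0]}]'
python3 -m crank '[{"slide":[0,45,-1],"delta_rot":[0,0,0]},{"slide":[0,44,0],"delta_rot":[0,0,0]},{"slide":[0,0,0],"delta_rot":[0,0,0]},{"slide":[0,0,0],"delta_rot":[0,0,0]}]'
python3 -c "
from h import *
snap('top','t1.png');snap('scene','s1.png')
plan([*jw(0,.305),.048])"
```

```text
time: 3.98
ee_pos: [0.5376, 0.3335, 0.1692]
orientation: [0.06, 1.57, -0.06]
force: [1.2, -0.1, -1.9]
opening: 0.0351
time: 4.47
ee_pos: [0.5432, 0.4206, 0.1687]
orientation: [0.058, 1.571, -0.06]
force: [-1.3, 0.3, -2.5]
opening: 0.0352
3 rows: slide [40.4,0.5,0.3] rx -0.0000  | z0.169 yaw0 1.494 q6 -1.00 op 0.035 tilt -0.001,-0.001
```

View pics/s1.png

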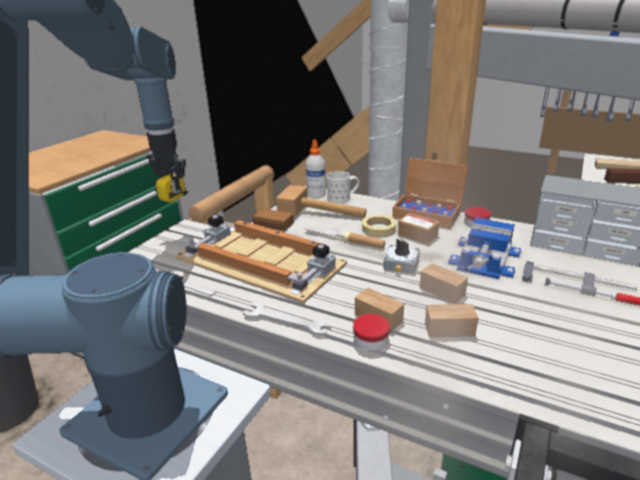

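The tape is held at about (172,187), over the left end of the table. I'll lower and release it.

```bash
python3 -m crank '[{"slide":[40,0,0],"delta_rot":[0,0,0]},{"slide":[40,0,0],"delta_rot":[0,0,0]},{"slide":[25,0,0],"delta_rot":[0,0,0]},{"slide":[10,0,0],"delta_rot":[0,0,0]},{"slide":[6,0,0],"delta_rot":[0,0,0]},{"slide":[0,0,0],"delta_rot":[0,0,0]},{"slide":[0,0,0],"delta_rot":[0,0,0]}]'
python3 -m crank '[{"slide":[0,0,0],"delta_rot":[0,0,0]},{"slide":[0,0,0],"delta_rot":[0,0,0]},{"slide":[0,0,0],"delta_rot":[0,0,0]},{"slide":[0,0,0],"delta_rot":[0,0,0]}]' 0
python3 -m crank '[{"slide":[-35,0,0],"delta_rot":[0,0,0]},{"slide":[-50,0,0],"delta_rot":[0,0,0]},{"slide":[-50,0,0],"delta_rot":[0,0,0]}]'
python3 -c "
from h import *
s=snap('top','t2.png')
# blockC: long yaw -1.79; jaw axis = long+pi/2
cur=plan([.4245,-.268,.15],-1.79+np.pi/2)
hsv=cv2.cvtColor(s['frame'],cv2.COLOR_RGB2HSV)
def mask(x0,y0,x1,y1):
    m=cv2.inRange(hsv[y0:y1,x0:x1],(8,60,120),(25,255,255)); n,_,st,ce=cv2.connectedComponentsWithStats(m)
    for i in range(1,n):
        if st[i,4]>300: print(st[i],cast(s,ce[i]+[x0,y0],.05))
mask(365,238,640,345)"
```

```text
time: 5.45
ee_pos: [0.5444, 0.4215, 0.0497]
orientation: [0.061, 1.568, -0.059]
force: [0.7, 0.1, -2.4]
opening: 0.0355
time: 5.95
ee_pos: [0.5437, 0.4212, 0.0485]
orientation: [0.06, 1.57, -0.06]
force: [0.2, -1.1, -0.2]
opening: 0.0852
time: 6.32
ee_pos: [0.5434, 0.4211, 0.1844]
orientation: [0.059, 1.571, -0.06]
force: [1.7, 0.4, -0.1]
opening: 0.0853
13 rows: slide [3.3,-42.7,-40.4] rx -0.1098  | z0.193 yaw0 1.495 q6 -1.00 op 0.085 tilt 0.010,0.006
[ 55   5  42  30 756] [[ 0.58765076 -0.36767955  0.05      ]]
[ 77  57  44  36 800] [[ 0.45203941 -0.42087177  0.05      ]]
[ 16  72  43  28 813] [[ 0.4242737  -0.26770327  0.05      ]]
```

```bash
python3 - <<'E'
from h import *
np.set_printoptions(precision=4,suppress=True)
s=load('t2.png'); b=load('s1.png')
def red(s,box):
    x0,y0,x1,y1=box; h=cv2.cvtColor(s['frame'],cv2.COLOR_RGB2HSV)[y0:y1,x0:x1]
    m=cv2.inRange(h,(0,150,90),(6,255,255))|cv2.inRange(h,(172,150,90),(180,255,255)); n,_,st,ce=cv2.connectedComponentsWithStats(m)
    i=1+np.argmax(st[1:,4]); return ce[i]+[x0,y0],st[i]
t,ts=red(s,(380,330,430,376)); c,cs=red(b,(345,305,400,350)); print(t,ts,c,cs)
for z in (.03,.04,.05,.06,.07): print(z,cast(s,t,z)[0,:2],cast(b,c,z)[0,:2], ts[2]/2*(1.41-z)/549)
cc=np.array([.4243,-.2677]); 
E
```

```text
[406.0098 353.834 ] [ 11   9  31  31 717] [370.7708 326.9354] [  9   9  35  27 759]
0.03 [ 0.3496 -0.2806] [ 0.3556 -0.2784] 0.03896174863387978
0.04 [ 0.3502 -0.2789] [ 0.344 -0.283] 0.03867941712204007
0.05 [ 0.3509 -0.2773] [ 0.3324 -0.2877] 0.03839708561020036
0.06 [ 0.3515 -0.2756] [ 0.3208 -0.2923] 0.038114754098360654
0.07 [ 0.3522 -0.274 ] [ 0.3092 -0.2969] 0.03783242258652094
```

```bash
python3 -c "
from h import *
cur=plan([.430,-.240,.15],-.22,sym=False)
plan([.430,-.240,.032],None,cur=cur)"
```

```text
13 rows: slide [3.3,-45.1,37.5] rx 0.1319  | z0.193 yaw0 1.495 q6 -1.00 op 0.085 tilt 0.010,0.006
3 rows: slide [39.3,0.0,-0.0] rx -0.0000  | z0.150 yaw0 -0.220 q6 -1.00 op 0.085
```

```bash
python3 -m crank '[{"slide":[0,-45,37.5],"delta_rot":[0.132,0,0]},{"slide":[0,-45,37.5],"delta_rot":[0.132,0,0]},{"slide":[0,-45,37.5],"delta_rot":[0.132,0,0]},{"slide":[0,-45,37.5],"delta_rot":[0.132,0,0]},{"slide":[0,-45,37.5],"delta_rot":[0.132,0,0]},{"slide":[0,-45,37.5],"delta_rot":[0.132,0,0]},{"slide":[0,-45,37.5],"delta_rot":[0.132,0,0]},{"slide":[0,-45,37.5],"delta_rot":[0.132,0,0]}]'
python3 -m crank '[{"slide":[0,-45,37.5],"delta_rot":[0.132,0,0]},{"slide":[0,-45,37.5],"delta_rot":[0.132,0,0]},{"slide":[10,-45,37.5],"delta_rot":[0.132,0,0]},{"slide":[10,-45,37.5],"delta_rot":[0.132,0,0]},{"slide":[10,-45,37.5],"delta_rot":[0.132,0,0]},{"slide":[0,0,0],"delta_rot":[0,0,0]},{"slide":[0,0,0],"delta_rot":[0,0,0]}]'
python3 -c "
from h import *
cur=plan([.430,-.240,.032],-.22,sym=False)"
```

```text
time: 7.38
ee_pos: [0.6133, -0.0229, 0.1831]
orientation: [0.884, 1.383, -0.884]
force: [-0.3, -0.0, 0.5]
opening: 0.0851
time: 8.25
ee_pos: [0.4281, -0.2409, 0.1536]
orientation: [1.371, 1.095, -1.37]
force: [0.8, 0.2, 1.0]
opening: 0.0852
3 rows: slide [40.5,0.5,-0.4] rx -0.0005  | z0.154 yaw0 -0.222 q6 -0.52 op 0.085 tilt 0.001,-0.000
```

Descend, grip off-centre (clear of the red can), drag 45 mm away from the can, and release.

```bash
python3 -m crank '[{"slide":[41,2,0],"delta_rot":[0,0,0]},{"slide":[41,0,0],"delta_rot":[0,0,0]},{"slide":[37,0,0],"delta_rot":[0,0,0]},{"slide":[0,0,0],"delta_rot":[0,0,0]}]'
python3 -m crank '[{"slide":[0,0,0],"delta_rot":[0,0,0]},{"slide":[0,0,0],"delta_rot":[0,0,0]},{"slide":[0,0,0],"delta_rot":[0,0,0]},{"slide":[0,0,0],"delta_rot":[0,0,0]},{"slide":[0,15,0],"delta_rot":[0,0,0]},{"slide":[0,15,0],"delta_rot":[0,0,0]},{"slide":[0,15,0],"delta_rot":[0,0,0]},{"slide":[0,0,0],"delta_rot":[0,0,0]}]' 1 50
python3 -m crank '[{"slide":[0,0,0],"delta_rot":[0,0,0]},{"slide":[0,0,0],"delta_rot":[0,0,0]},{"slide":[0,0,0],"delta_rot":[0,0,0]}]' 0
python3 -m crank '[{"slide":[-30,0,0],"delta_rot":[0,0,0]},{"slide":[-30,0,0],"delta_rot":[0,0,0]},{"slide":[0,0,14],"delta_rot":[0,0,0]},{"slide":[0,0,14],"delta_rot":[0,0,0]},{"slide":[30,0,0],"delta_rot":[0,0,0]},{"slide":[28,0,0],"delta_rot":[0,0,0]},{"slide":[0,0,0],"delta_rot":[0,0,0]}]' 0
python3 -m crank '[{"slide":[0,0,0],"delta_rot":[0,0,0]},{"slide":[0,0,0],"delta_rot":[0,0,0]},{"slide":[0,0,0],"delta_rot":[0,0,0]},{"slide":[0,0,0],"delta_rot":[0,0,0]},{"slide":[0,0,0],"delta_rot":[0,0,0]}]' 1 70
python3 -c "
from h import *
o=ctrl.observe()['ee_pos']
cur=plan([o[0],o[1],.16])
cur=plan([*jw(.010,-.095),.16],J_TH-np.pi/2,sym=False,cur=cur)"
```

```text
time: 8.75
ee_pos: [0.4294, -0.2388, 0.0323]
orientation: [1.369, 1.103, -1.37]
force: [-0.4, -0.2, 0.1]
opening: 0.0854
time: 9.75
ee_pos: [0.476, -0.2525, 0.0362]
orientation: [1.37, 1.09, -1.368]
force: [3.0, -0.9, 4.6]
opening: 0.0496
time: 10.12
ee_pos: [0.4731, -0.2508, 0.0342]
orientation: [1.37, 1.097, -1.371]
force: [0.5, 0.2, -0.6]
opening: 0.0856
time: 11.0
ee_pos: [0.4651, -0.2773, 0.0332]
orientation: [1.372, 1.103, -1.374]
force: [-0.3, -0.2, 0.2]
opening: 0.0851
time: 11.62
ee_pos: [0.4682, -0.279, 0.0376]
orientation: [1.37, 1.094, -1.369]
force: [-0.7, -1.2, 5.8]
opening: 0.0493
3 rows: slide [-40.8,0.0,-0.0] rx -0.0000  | z0.038 yaw0 -0.221 q6 -0.52 op 0.049 tilt 0.002,-0.002
8 rows: slide [-0.0,-25.6,-32.8] rx 0.1783  | z0.160 yaw0 -0.221 q6 -0.52 op 0.049
```

```bash
python3 -m crank '[{"slide":[-41,0,0],"delta_rot":[0,0,0]},{"slide":[-41,0,0],"delta_rot":[0,0,0]},{"slide":[-41,0,0],"delta_rot":[0,0,0]},{"slide":[0,-25.6,-32.8],"delta_rot":[0.178,0,0]},{"slide":[0,-25.6,-32.8],"delta_rot":[0.178,0,0]},{"slide":[0,-25.6,-32.8],"delta_rot":[0.178,0,0]},{"slide":[0,-25.6,-32.8],"delta_rot":[0.178,0,0]},{"slide":[0,-25.6,-32.8],"delta_rot":[0.178,0,0]}]'
python3 -m crank '[{"slide":[0,-25.6,-32.8],"delta_rot":[0.178,0,0]},{"slide":[0,-25.6,-32.8],"delta_rot":[0.178,0,0]},{"slide":[0,-25.6,-32.8],"delta_rot":[0.178,0,0]},{"slide":[0,0,0],"delta_rot":[0,0,0]},{"slide":[0,0,0],"delta_rot":[0,0,0]}]'
python3 - <<'E'
from h import *
s=snap('top','t3.png'); b=snap('scene','s3.png')
plan([*jw(.010,-.095),.10],J_TH-np.pi/2,sym=False)
a=np.hstack([cv2.resize(s['frame'][225:345,150:350],(640,384),interpolation=3)])
c=cv2.resize(b['frame'][180:300,230:380],(480,384),interpolation=3)
cv2.imwrite('pics/m3.png',cv2.resize(np.hstack([a,c]),(800,274))[:,:,::-1])
E
```

```text
time: 12.62
ee_pos: [0.4495, -0.076, 0.1593]
orientation: [1.97, 0.454, -1.97]
force: [0.7, -0.0, -1.4]
opening: 0.0489
time: 13.25
ee_pos: [0.5218, 0.0225, 0.1589]
orientation: [-2.183, 0.079, 2.187]
force: [0.1, -0.6, -1.8]
opening: 0.0495
2 rows: slide [29.5,-0.0,-1.1] rx 0.0013  | z0.159 yaw0 -1.645 q6 1.47 op 0.049 tilt -0.001,-0.000
```

View pics/m3.png

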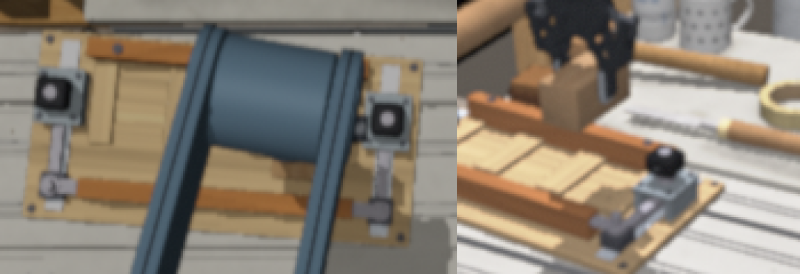

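The block is held level above the right lane, so I'll lower and release it.

```bash
python3 -m crank '[{"slide":[40,0,-2],"delta_rot":[0,0,0]},{"slide":[40,0,0],"delta_rot":[0,0,0]},{"slide":[17,0,0],"delta_rot":[0,0,0]},{"slide":[11,0,0],"delta_rot":[0,0,0]},{"slide":[0,0,0],"delta_rot":[0,0,0]}]'
python3 -m crank '[{"slide":[0,0,0],"delta_rot":[0,0,0]},{"slide":[0,0,0],"delta_rot":[0,0,0]},{"slide":[0,0,0],"delta_rot":[0,0,0]}]' 0.2
python3 -m crank '[{"slide":[-40,0,0],"delta_rot":[0,0,0]},{"slide":[-45,0,0],"delta_rot":[0,0,0]},{"slide":[-45,0,0],"delta_rot":[0,0,0]},{"slide":[0,0,0],"delta_rot":[0,0,0]}]' -
python3 - <<'E'
from h import *
# next: block A at (.587,-.3675), jaw -.288
cur=plan([.587,-.3675,.16],-.288,sym=False)
E
```

```text
time: 13.98
ee_pos: [0.5245, 0.0218, 0.0512]
orientation: [-2.183, 0.082, 2.184]
force: [-0.6, 0.3, -2.0]
opening: 0.0493
time: 14.35
ee_pos: [0.5251, 0.0223, 0.052]
orientation: [-2.185, 0.081, 2.182]
force: [0.0, 0.2, -0.7]
opening: 0.068
time: 14.85
ee_pos: [0.5272, 0.0221, 0.1856]
orientation: [-2.194, 0.082, 2.175]
force: [-0.3, -0.4, -0.1]
opening: 0.0685
8 rows: slide [3.2,49.6,19.1] rx -0.1696  | z0.186 yaw0 -1.645 q6 1.48 op 0.068 tilt 0.009,-0.002
```

```bash
python3 -m crank '[{"slide":[2,49.6,19],"delta_rot":[-0.17,0,0]},{"slide":[2,49.6,19],"delta_rot":[-0.17,0,0]},{"slide":[2,49.6,19],"delta_rot":[-0.17,0,0]},{"slide":[2,49.6,19],"delta_rot":[-0.17,0,0]},{"slide":[2,49.6,19],"delta_rot":[-0.17,0,0]},{"slide":[2,49.6,19],"delta_rot":[-0.17,0,0]},{"slide":[2,49.6,19],"delta_rot":[-0.17,0,0]},{"slide":[2,49.6,19],"delta_rot":[-0.17,0,0]}]' 0
python3 -m crank '[{"slide":[0,0,0],"delta_rot":[0,0,0]},{"slide":[0,0,0],"delta_rot":[0,0,0]}]'
python3 - <<'E'
from h import *
s=snap('top','t4.png');b=snap('scene','s4.png')
plan([.587,-.3675,.035],-.288,sym=False)
hsv=cv2.cvtColor(s['frame'],cv2.COLOR_RGB2HSV)
x0,y0,x1,y1=405,238,640,345
m=cv2.inRange(hsv[y0:y1,x0:x1],(8,60,120),(25,255,255)); n,_,st,ce=cv2.connectedComponentsWithStats(m)
for i in range(1,n):
    if st[i,4]>200: print(st[i],cast(s,ce[i]+[x0,y0],.05))
a=cv2.resize(s['frame'][205:345,150:500],(800,320),interpolation=3)
cv2.imwrite('pics/m4.png',np.vstack([a,cv2.resize(b['frame'][170:370,170:520],(490,280),interpolation=3)[:, :].copy() if 0 else np.pad(cv2.resize(b['frame'][170:370,170:520],(490,280),interpolation=3),((0,0),(0,310),(0,0)))])[:,:,::-1])
E
```

```text
time: 15.85
ee_pos: [0.5847, -0.3675, 0.164]
orientation: [1.415, 1.063, -1.416]
force: [0.6, 0.1, 0.5]
opening: 0.0855
time: 16.1
ee_pos: [0.5839, -0.365, 0.1636]
orientation: [1.419, 1.062, -1.42]
force: [-0.2, 0.6, 1.1]
opening: 0.0853
3 rows: slide [43.4,1.2,0.7] rx -0.0000  | z0.165 yaw0 -0.288 q6 -0.43 op 0.085 tilt -0.001,0.001
```

View pics/m4.png

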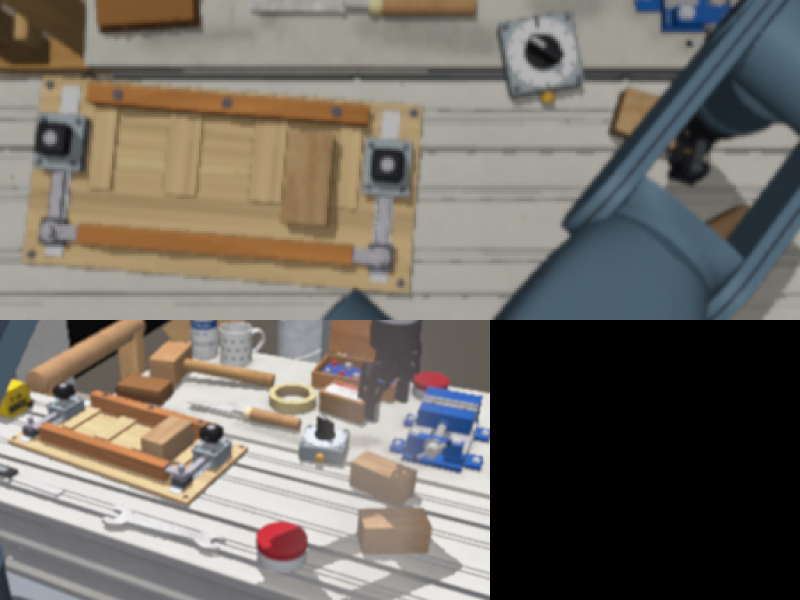

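The first block lies square in the right lane, and the other two blocks haven't moved. I'll pick the next one.

```bash
python3 -m crank '[{"slide":[43,3,1],"delta_rot":[0,0,0]},{"slide":[43,0,1],"delta_rot":[0,0,0]},{"slide":[43,0,0],"delta_rot":[0,0,0]},{"slide":[0,0,0],"delta_rot":[0,0,0]}]'
python3 -m crank '[{"slide":[0,0,0],"delta_rot":[0,0,0]},{"slide":[0,0,0],"delta_rot":[0,0,0]},{"slide":[0,0,0],"delta_rot":[0,0,0]},{"slide":[0,0,0],"delta_rot":[0,0,0]},{"slide":[0,0,0],"delta_rot":[0,0,0]}]' 1 70
python3 -m crank '[{"slide":[-42,0,0],"delta_rot":[0,0,0]},{"slide":[-42,0,0],"delta_rot":[0,0,0]},{"slide":[-42,0,0],"delta_rot":[0,0,0]},{"slide":[0,0,0],"delta_rot":[0,0,0]}]'
python3 - <<'E'
from h import *
plan([*jw(.010,0),.165],J_TH-np.pi/2,sym=False)
E
```

```text
time: 16.7
ee_pos: [0.5845, -0.3656, 0.0332]
orientation: [1.418, 1.068, -1.421]
force: [-0.7, 0.6, -0.6]
opening: 0.0852
time: 17.32
ee_pos: [0.5887, -0.3698, 0.0396]
orientation: [1.418, 1.053, -1.416]
force: [0.7, 0.4, 6.2]
opening: 0.0492
time: 17.82
ee_pos: [0.5891, -0.3703, 0.1682]
orientation: [1.418, 1.048, -1.414]
force: [0.7, 0.2, -1.9]
opening: 0.0487
9 rows: slide [0.4,-49.9,-31.3] rx 0.1510  | z0.168 yaw0 -0.288 q6 -0.43 op 0.049 tilt 0.008,-0.007
```

```bash
python3 -m crank '[{"slide":[0,-50,-31],"delta_rot":[0.151,0,0]},{"slide":[0,-50,-31],"delta_rot":[0.151,0,0]},{"slide":[0,-50,-31],"delta_rot":[0.151,0,0]},{"slide":[0,-50,-31],"delta_rot":[0.151,0,0]},{"slide":[0,-50,-31],"delta_rot":[0.151,0,0]},{"slide":[0,-50,-31],"delta_rot":[0.151,0,0]},{"slide":[0,-50,-31],"delta_rot":[0.151,0,0]},{"slide":[0,-50,-31],"delta_rot":[0.151,0,0]}]'
python3 -m crank '[{"slide":[0,-50,-31],"delta_rot":[0.151,0,0]},{"slide":[0,0,0],"delta_rot":[0,0,0]},{"slide":[0,0,0],"delta_rot":[0,0,0]},{"slide":[0,0,0],"delta_rot":[0,0,0]}]'
python3 - <<'E'
from h import *
b=snap('scene','s5.png'); plan([*jw(.010,0),.054],J_TH-np.pi/2,sym=False)
cv2.imwrite('pics/m5.png',cv2.resize(b['frame'][170:350,170:480],(620,360),interpolation=3)[:,:,::-1])
E
```

```text
time: 18.82
ee_pos: [0.4982, 0.067, 0.1619]
orientation: [2.184, 0.078, -2.186]
force: [1.7, -1.3, -2.5]
opening: 0.049
time: 19.32
ee_pos: [0.5256, 0.1161, 0.1619]
orientation: [-2.182, 0.083, 2.184]
force: [-0.2, -0.5, -1.3]
opening: 0.0491
2 rows: slide [54.1,-0.5,-2.7] rx 0.0003  | z0.162 yaw0 -1.647 q6 1.66 op 0.049 tilt -0.001,-0.000
```

View pics/m5.png

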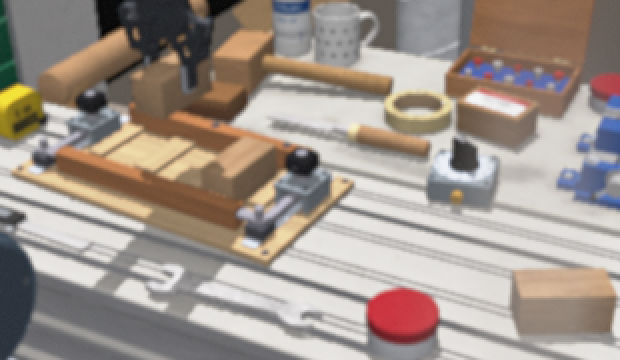

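The second block is held level over the middle lane, and the tape is standing at far left. Place the block and go on to the third.

```bash
python3 -m crank '[{"slide":[40,0,-2.5],"delta_rot":[0,0,0]},{"slide":[40,0,0],"delta_rot":[0,0,0]},{"slide":[19,0,0],"delta_rot":[0,0,0]},{"slide":[10,0,0],"delta_rot":[0,0,0]},{"slide":[0,0,0],"delta_rot":[0,0,0]}]'
python3 -m crank '[{"slide":[0,0,0],"delta_rot":[0,0,0]},{"slide":[0,0,0],"delta_rot":[0,0,0]},{"slide":[0,0,0],"delta_rot":[0,0,0]}]' 0.2
python3 -m crank '[{"slide":[-40,0,0],"delta_rot":[0,0,0]},{"slide":[-45,0,0],"delta_rot":[0,0,0]},{"slide":[-45,0,0],"delta_rot":[0,0,0]},{"slide":[0,0,0],"delta_rot":[0,0,0]}]' -
python3 - <<'E'
from h import *
# block B (.452,-.421) long -1.09 ; choose jaw .48 
cur=plan([.452,-.421,.17],.48,sym=False)
cur=plan([.452,-.421,.17],.48-np.pi,sym=False)
E
```

```text
time: 20.0
ee_pos: [0.529, 0.1164, 0.0534]
orientation: [-2.183, 0.083, 2.183]
force: [0.8, -0.5, -2.3]
opening: 0.049
time: 20.38
ee_pos: [0.5292, 0.1172, 0.054]
orientation: [-2.185, 0.081, 2.182]
force: [0.1, -0.4, -0.4]
opening: 0.0679
time: 20.88
ee_pos: [0.5314, 0.1173, 0.1878]
orientation: [-2.193, 0.081, 2.173]
force: [0.6, -0.1, -0.1]
opening: 0.0678
12 rows: slide [1.5,27.6,47.7] rx -0.1771  | z0.188 yaw0 -1.645 q6 1.66 op 0.068 tilt 0.009,0.000
10 rows: slide [1.8,52.6,-21.4] rx 0.1016  | z0.188 yaw0 -1.645 q6 1.66 op 0.068 tilt 0.009,0.000
```

```bash
python3 -m crank '[{"slide":[0,52.6,-21.4],"delta_rot":[0.1016,0,0]},{"slide":[0,52.6,-21.4],"delta_rot":[0.1016,0,0]},{"slide":[0,52.6,-21.4],"delta_rot":[0.1016,0,0]},{"slide":[0,52.6,-21.4],"delta_rot":[0.1016,0,0]},{"slide":[0,52.6,-21.4],"delta_rot":[0.1016,0,0]},{"slide":[0,52.6,-21.4],"delta_rot":[0.1016,0,0]},{"slide":[0,52.6,-21.4],"delta_rot":[0.1016,0,0]},{"slide":[0,52.6,-21.4],"delta_rot":[0.1016,0,0]}]' 0
python3 -m crank '[{"slide":[10,52.6,-21.4],"delta_rot":[0.1016,0,0]},{"slide":[10,52.6,-21.4],"delta_rot":[0.1016,0,0]},{"slide":[0,0,0],"delta_rot":[0,0,0]},{"slide":[0,0,0],"delta_rot":[0,0,0]}]'
python3 - <<'E'
from h import *
s=snap('top','t6.png');b=snap('scene','s6.png')
plan([.452,-.421,.034],.48-np.pi,sym=False)
print(proj(s,[.452,-.421,.05]),proj(b,[.452,-.421,.05]))
a=cv2.resize(s['frame'][225:345,150:350],(500,300),interpolation=3)
c=cv2.resize(b['frame'][250:370,345:545],(500,300),interpolation=3)
cv2.imwrite('pics/m6.png',np.vstack([a,c])[:,:,::-1])
E
```

```text
time: 21.88
ee_pos: [0.5085, -0.326, 0.1821]
orientation: [-1.689, 0.806, 1.691]
force: [0.8, 0.2, -0.3]
opening: 0.0855
time: 22.38
ee_pos: [0.4496, -0.4207, 0.1624]
orientation: [-1.551, 0.942, 1.554]
force: [0.6, 0.3, 0.0]
opening: 0.0858
3 rows: slide [43.0,-0.3,-0.5] rx 0.0006  | z0.163 yaw0 -2.660 q6 1.73 op 0.085 tilt -0.000,0.001
[[463.52736523 312.37743272]] [[451.27765088 311.49976827]]
```

View pics/m6.png

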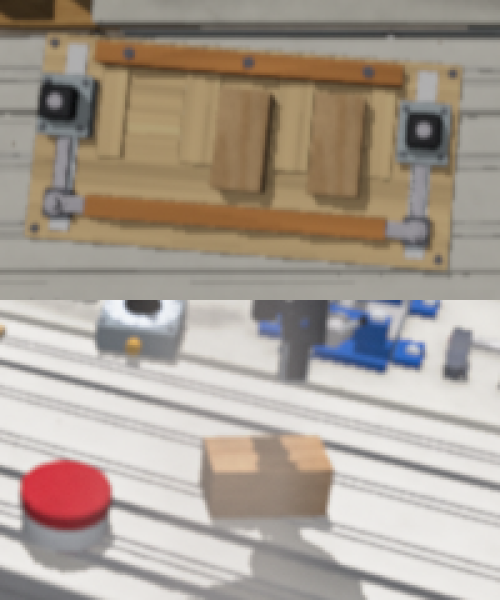

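Two blocks lie square in the right and middle lanes, and the third is where it was (its top centre at about (265,455) in the crop, as predicted). I'll grip it.

```bash
python3 -m crank '[{"slide":[43,0,0],"delta_rot":[0,0,0]},{"slide":[43,0,-1],"delta_rot":[0,0,0]},{"slide":[43,0,0],"delta_rot":[0,0,0]},{"slide":[0,0,0],"delta_rot":[0,0,0]}]'
python3 -m crank '[{"slide":[0,0,0],"delta_rot":[0,0,0]},{"slide":[0,0,0],"delta_rot":[0,0,0]},{"slide":[0,0,0],"delta_rot":[0,0,0]},{"slide":[0,0,0],"delta_rot":[0,0,0]},{"slide":[0,0,0],"delta_rot":[0,0,0]}]' 1 70
python3 -m crank '[{"slide":[-42,0,0],"delta_rot":[0,0,0]},{"slide":[-42,0,0],"delta_rot":[0,0,0]},{"slide":[-42,0,0],"delta_rot":[0,0,0]},{"slide":[0,0,0],"delta_rot":[0,0,0]}]'
python3 - <<'E'
from h import *
plan([*jw(.010,.095),.165],J_TH-np.pi/2,sym=False)
E
```

```text
time: 22.98
ee_pos: [0.4496, -0.4184, 0.0312]
orientation: [-1.548, 0.938, 1.561]
force: [-0.4, -0.3, -0.2]
opening: 0.0853
time: 23.6
ee_pos: [0.4517, -0.4233, 0.0371]
orientation: [-1.558, 0.944, 1.55]
force: [0.6, 0.7, 6.2]
opening: 0.0492
time: 24.1
ee_pos: [0.452, -0.4242, 0.1657]
orientation: [-1.563, 0.947, 1.546]
force: [0.3, -0.7, -1.4]
opening: 0.049
12 rows: slide [0.1,-49.2,26.3] rx -0.0845  | z0.166 yaw0 -2.661 q6 1.73 op 0.049 tilt 0.006,-0.008
```

```bash
python3 -m crank '[{"slide":[0,-49.2,26.3],"delta_rot":[-0.0845,0,0]},{"slide":[0,-49.2,26.3],"delta_rot":[-0.0845,0,0]},{"slide":[0,-49.2,26.3],"delta_rot":[-0.0845,0,0]},{"slide":[0,-49.2,26.3],"delta_rot":[-0.0845,0,0]},{"slide":[0,-49.2,26.3],"delta_rot":[-0.0845,0,0]},{"slide":[0,-49.2,26.3],"delta_rot":[-0.0845,0,0]},{"slide":[0,-49.2,26.3],"delta_rot":[-0.0845,0,0]},{"slide":[0,-49.2,26.3],"delta_rot":[-0.0845,0,0]}]'
python3 -m crank '[{"slide":[0,-49.2,26.3],"delta_rot":[-0.0845,0,0]},{"slide":[0,-49.2,26.3],"delta_rot":[-0.0845,0,0]},{"slide":[0,-49.2,26.3],"delta_rot":[-0.0845,0,0]},{"slide":[0,-49.2,26.3],"delta_rot":[-0.0845,0,0]},{"slide":[0,0,0],"delta_rot":[0,0,0]},{"slide":[0,0,0],"delta_rot":[0,0,0]}]'
python3 - <<'E'
from h import *
b=snap('scene','s7.png'); plan([*jw(.010,.095),.052],J_TH-np.pi/2,sym=False)
cv2.imwrite('pics/m7.png',cv2.resize(b['frame'][160:320,150:430],(560,320),interpolation=3)[:,:,::-1])
E
```

```text
time: 25.1
ee_pos: [0.5811, -0.0023, 0.1596]
orientation: [-1.994, 0.417, 1.995]
force: [1.2, -0.8, -1.1]
opening: 0.0493
time: 25.85
ee_pos: [0.5363, 0.2134, 0.1599]
orientation: [-2.182, 0.084, 2.184]
force: [-0.3, -1.1, -1.2]
opening: 0.0492
2 rows: slide [54.0,0.7,-0.9] rx -0.0005  | z0.160 yaw0 -1.648 q6 1.83 op 0.049 tilt -0.000,-0.001
```

View pics/m7.png

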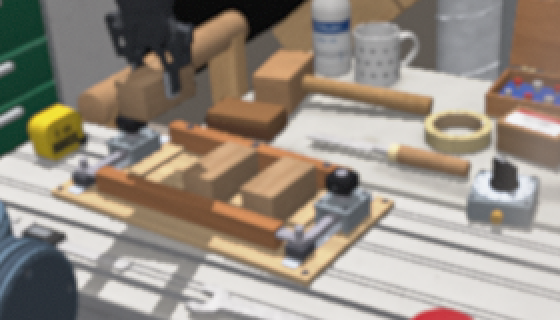

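The third block is level over the left lane, so I'll place it.

```bash
python3 -m crank '[{"slide":[40,1,-1],"delta_rot":[0,0,0]},{"slide":[40,0,0],"delta_rot":[0,0,0]},{"slide":[18,0,0],"delta_rot":[0,0,0]},{"slide":[11,0,0],"delta_rot":[0,0,0]},{"slide":[0,0,0],"delta_rot":[0,0,0]}]'
python3 -m crank '[{"slide":[0,0,0],"delta_rot":[0,0,0]},{"slide":[0,0,0],"delta_rot":[0,0,0]},{"slide":[0,0,0],"delta_rot":[0,0,0]}]' 0.2
python3 -m crank '[{"slide":[-40,0,0],"delta_rot":[0,0,0]},{"slide":[-45,0,0],"delta_rot":[0,0,0]},{"slide":[-45,0,0],"delta_rot":[0,0,0]},{"slide":[0,50,0],"delta_rot":[0,0,0]},{"slide":[0,50,0],"delta_rot":[0,0,0]},{"slide":[0,50,0],"delta_rot":[0,0,0]},{"slide":[0,50,0],"delta_rot":[0,0,0]},{"slide":[0,50,0],"delta_rot":[0,0,0]}]' -
python3 -m crank '[{"slide":[0,50,0],"delta_rot":[0,0,0]},{"slide":[0,30,0],"delta_rot":[0,0,0]},{"slide":[0,0,0],"delta_rot":[0,0,0]}]'
python3 - <<'E'
from h import *
s=snap('top','t8.png')
plan([*jw(.03,-.18),.15],J_TH-np.pi/2)
a=cv2.resize(s['frame'][200:340,100:410],(800,361),interpolation=3)
cv2.imwrite('pics/m8.png',a[:,:,::-1])
E
```

```text
time: 26.52
ee_pos: [0.5381, 0.2114, 0.051]
orientation: [-2.181, 0.086, 2.182]
force: [0.0, -0.2, -0.3]
opening: 0.0492
time: 26.9
ee_pos: [0.5381, 0.2125, 0.0521]
orientation: [-2.184, 0.083, 2.181]
force: [1.1, -0.7, -1.0]
opening: 0.0679
time: 27.9
ee_pos: [0.5183, -0.0383, 0.1819]
orientation: [-2.184, 0.084, 2.181]
force: [0.0, -0.5, 0.6]
opening: 0.0679
time: 28.28
ee_pos: [0.5123, -0.1186, 0.1817]
orientation: [-2.182, 0.088, 2.18]
force: [-0.1, 0.3, 0.9]
opening: 0.0686
2 rows: slide [15.8,-27.2,-10.4] rx -0.0012  | z0.182 yaw0 -1.650 q6 1.21 op 0.068 tilt 0.000,0.000
```

View pics/m8.png

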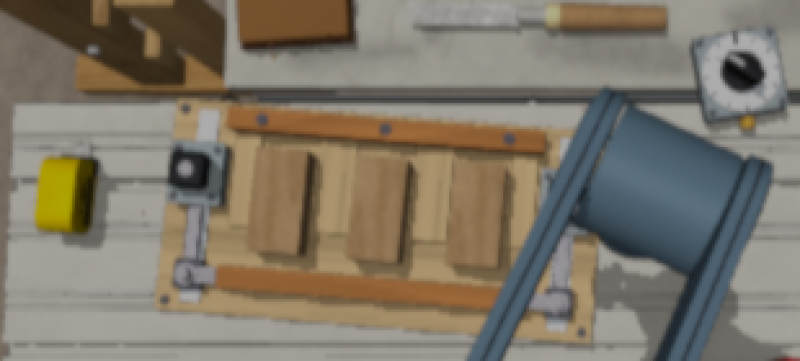

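All three blocks sit square in their lanes and the tape stands clear at far left. Now the right knob.

```bash
python3 -m crank '[{"slide":[16,-27,-10.5],"delta_rot":[0,0,0]},{"slide":[16,-27,-10.5],"delta_rot":[0,0,0]},{"slide":[0,0,0],"delta_rot":[0,0,0]},{"slide":[0,0,0],"delta_rot":[0,0,0]}]' 0.28
python3 - <<'E'
from h import *
plan([*jw(.03,-.18),.074],J_TH-np.pi/2)
s=load('t8.png')
hsv=cv2.cvtColor(s['frame'],cv2.COLOR_RGB2HSV)
E
```

```text
time: 28.82
ee_pos: [0.5375, -0.0637, 0.1497]
orientation: [-2.184, 0.082, 2.183]
force: [-0.5, -0.0, -0.2]
opening: 0.0613
2 rows: slide [37.9,0.4,0.0] rx 0.0009  | z0.150 yaw0 -1.646 q6 1.32 op 0.061 tilt 0.000,-0.000
```

```bash
python3 -m crank '[{"slide":[30,0,0],"delta_rot":[0,0,0]},{"slide":[28,0,0],"delta_rot":[0,0,0]},{"slide":[18,0,0],"delta_rot":[0,0,0]},{"slide":[0,0,0],"delta_rot":[0,0,0]},{"slide":[0,0,0],"delta_rot":[0,0,0]}]'
python3 -m crank '[{"slide":[0,0,0],"delta_rot":[0,0,0]},{"slide":[0,0,0],"delta_rot":[0,0,0]},{"slide":[0,0,0],"delta_rot":[0,0,0]},{"slide":[0,0,0],"delta_rot":[0,0,0]},{"slide":[0,0,0],"delta_rot":[0,0,0]}]' 1 40
python3 -c "
from h import *
plan([*jw(.03,-.18),.074],J_TH-np.pi/2)"
python3 -m crank '[{"slide":[0,0,0],"delta_rot":[0.148,0,0]},{"slide":[0,0,0],"delta_rot":[0.148,0,0]},{"slide":[0,0,0],"delta_rot":[0.148,0,0]},{"slide":[0,0,0],"delta_rot":[0.148,0,0]},{"slide":[0,0,0],"delta_rot":[0.148,0,0]},{"slide":[0,0,0],"delta_rot":[0.15,0,0]},{"slide":[0,0,0],"delta_rot":[0,0,0]}]'
python3 -c "
from h import *
plan([*jw(.03,-.18),.074],J_TH-np.pi/2-.89,sym=False)"
```

```text
time: 29.45
ee_pos: [0.5381, -0.065, 0.0745]
orientation: [-2.184, 0.085, 2.18]
force: [-0.3, 0.1, 0.6]
opening: 0.0613
time: 30.08
ee_pos: [0.5381, -0.0645, 0.0746]
orientation: [-2.185, 0.084, 2.18]
force: [-0.7, 0.7, 5.5]
opening: 0.0354
1 rows: slide [0.6,0.0,0.8] rx -0.0002  | z0.075 yaw0 -1.648 q6 1.32 op 0.035 tilt 0.002,-0.001
time: 30.95
ee_pos: [0.5383, -0.0641, 0.0746]
orientation: [-1.639, 0.86, 1.635]
force: [0.3, 2.1, 5.3]
opening: 0.035
1 rows: slide [0.6,1.0,0.3] rx -0.0018  | z0.075 yaw0 -2.539 q6 2.21 op 0.035 tilt 0.002,-0.000
```

Right knob turned 0.89 rad with a firm grip. Now the left knob, with jaws along jig x.

```bash
python3 -m crank '[{"slide":[0,0,0],"delta_rot":[0,0,0]},{"slide":[0,0,0],"delta_rot":[0,0,0]},{"slide":[-30,0,0],"delta_rot":[0,0,0]},{"slide":[-30,0,0],"delta_rot":[0,0,0]},{"slide":[-15,0,0],"delta_rot":[0,0,0]},{"slide":[0,0,0],"delta_rot":[0,0,0]}]' 0.28
python3 -c "
from h import *
plan([*jw(.03,.18),.15],J_TH,sym=False)"
```

```text
time: 31.7
ee_pos: [0.538, -0.0647, 0.1491]
orientation: [-1.64, 0.86, 1.637]
force: [0.0, -0.7, -0.2]
opening: 0.0614
14 rows: slide [-0.1,-32.5,-8.3] rx -0.1758  | z0.149 yaw0 -2.538 q6 2.21 op 0.061 tilt 0.002,-0.001
```

```bash
python3 -m crank '[{"slide":[0,-32.5,-8.3],"delta_rot":[-0.176,0,0]},{"slide":[0,-32.5,-8.3],"delta_rot":[-0.176,0,0]},{"slide":[0,-32.5,-8.3],"delta_rot":[-0.176,0,0]},{"slide":[0,-32.5,-8.3],"delta_rot":[-0.176,0,0]},{"slide":[0,-32.5,-8.3],"delta_rot":[-0.176,0,0]},{"slide":[0,-32.5,-8.3],"delta_rot":[-0.176,0,0]},{"slide":[0,-32.5,-8.3],"delta_rot":[-0.176,0,0]},{"slide":[0,-32.5,-8.3],"delta_rot":[-0.176,0,0]}]'
python3 -m crank '[{"slide":[0,-32.5,-8.3],"delta_rot":[-0.176,0,0]},{"slide":[0,-32.5,-8.3],"delta_rot":[-0.176,0,0]},{"slide":[0,-32.5,-8.3],"delta_rot":[-0.176,0,0]},{"slide":[0,-32.5,-8.3],"delta_rot":[-0.176,0,0]},{"slide":[0,-32.5,-8.3],"delta_rot":[-0.176,0,0]},{"slide":[0,-32.5,-8.3],"delta_rot":[-0.176,0,0]},{"slide":[0,0,0],"delta_rot":[0,0,0]},{"slide":[0,0,0],"delta_rot":[0,0,0]}]'
python3 - <<'E'
from h import *
s=snap('top','t9.png')
plan([*jw(.03,.18),.074],J_TH,sym=False)
# bar edge check: orange bar mask centroid columns -> jig x at z=.046
hsv=cv2.cvtColor(s['frame'],cv2.COLOR_RGB2HSV)
cv2.imwrite('pics/m9.png',cv2.resize(s['frame'][225:345,150:350],(800,480),interpolation=3)[:,:,::-1])
for jy in (-.13,-.1,-.05,0,.05,.1,.13):
    P=[[*jw(x,jy),.046] for x in np.arange(-.09,0,.001)]; uv=proj(s,P).astype('float32')
    px=cv2.remap(s['frame'],uv[None,:,0],uv[None,:,1],1)[0].astype(int); g=(px[:,0]-px[:,2])/(px.sum(1)+1)*3; sat=px[:,0]/(px[:,1]+1)
    idx=np.where(sat>1.55)[0]; print(jy,len(idx),(-.09+.001*idx[[0,-1]]) if len(idx) else '')
E
```

```text
time: 32.7
ee_pos: [0.6766, 0.1402, 0.1458]
orientation: [1.971, 0.449, -1.977]
force: [0.2, -0.7, -0.4]
opening: 0.0615
time: 33.7
ee_pos: [0.5637, 0.2943, 0.1473]
orientation: [1.263, 1.173, -1.265]
force: [-0.1, -0.3, -0.4]
opening: 0.0618
2 rows: slide [36.8,0.3,-0.2] rx 0.0005  | z0.148 yaw0 -0.075 q6 0.38 op 0.061 tilt -0.000,-0.001
-0.13 0 
-0.1 0 
-0.05 0 
0 0 
0.05 0 
0.1 0 
0.13 0
```

View pics/m9.png

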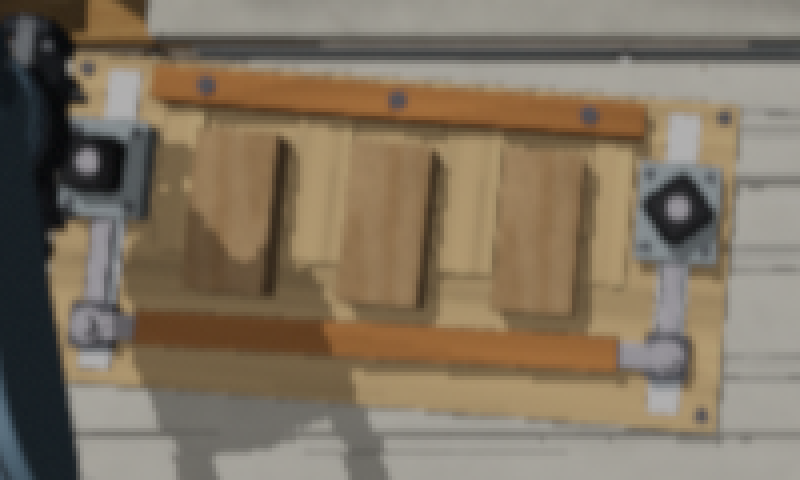

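The bar's right end has advanced, with that knob turned about 50°, and the blocks are square. Left stroke of 1.78 rad follows.

```bash
python3 -m crank '[{"slide":[30,0,0],"delta_rot":[0,0,0]},{"slide":[28,0,0],"delta_rot":[0,0,0]},{"slide":[15,0,0],"delta_rot":[0,0,0]},{"slide":[0,0,0],"delta_rot":[0,0,0]},{"slide":[0,0,0],"delta_rot":[0,0,0]}]'
python3 -m crank '[{"slide":[0,0,0],"delta_rot":[0,0,0]},{"slide":[0,0,0],"delta_rot":[0,0,0]},{"slide":[0,0,0],"delta_rot":[0,0,0]},{"slide":[0,0,0],"delta_rot":[0,0,0]},{"slide":[0,0,0],"delta_rot":[0,0,0]}]' 1 40
python3 -m crank '[{"slide":[0,0,0],"delta_rot":[0.148,0,0]},{"slide":[0,0,0],"delta_rot":[0.148,0,0]},{"slide":[0,0,0],"delta_rot":[0.148,0,0]},{"slide":[0,0,0],"delta_rot":[0.148,0,0]},{"slide":[0,0,0],"delta_rot":[0.148,0,0]},{"slide":[0,0,0],"delta_rot":[0.15,0,0]},{"slide":[0,0,0],"delta_rot":[0,0,0]}]'
python3 -m crank '[{"slide":[0,0,0],"delta_rot":[0.148,0,0]},{"slide":[0,0,0],"delta_rot":[0.148,0,0]},{"slide":[0,0,0],"delta_rot":[0.148,0,0]},{"slide":[0,0,0],"delta_rot":[0.148,0,0]},{"slide":[0,0,0],"delta_rot":[0.148,0,0]},{"slide":[0,0,0],"delta_rot":[0.15,0,0]},{"slide":[0,0,0],"delta_rot":[0,0,0]}]'
python3 -c "
from h import *
plan([*jw(.03,.18),.074],J_TH-1.78,sym=False)"
python3 -m crank '[{"slide":[0,0,0],"delta_rot":[0,0,0]},{"slide":[0,0,0],"delta_rot":[0,0,0]},{"slide":[-30,0,0],"delta_rot":[0,0,0]},{"slide":[-30,0,0],"delta_rot":[0,0,0]},{"slide":[-15,0,0],"delta_rot":[0,0,0]},{"slide":[0,0,0],"delta_rot":[0,0,0]}]' 0.28
python3 - <<'E'
from h import *
# right knob now at J_TH-.89 (mod pi/2)
for k in (0,1,-1): plan([*jw(.03,-.18),.15],J_TH-.89+k*np.pi/2,sym=False)
E
```

```text
time: 34.38
ee_pos: [0.5647, 0.2946, 0.0763]
orientation: [1.265, 1.172, -1.262]
force: [0.9, -0.3, 0.2]
opening: 0.0617
time: 35.0
ee_pos: [0.5659, 0.2948, 0.0772]
orientation: [1.267, 1.171, -1.259]
force: [5.2, -1.0, 3.6]
opening: 0.035
time: 35.88
ee_pos: [0.5662, 0.2947, 0.0771]
orientation: [1.881, 0.585, -1.87]
force: [5.8, -1.2, 3.6]
opening: 0.0354
time: 36.75
ee_pos: [0.5663, 0.2944, 0.0772]
orientation: [-2.074, 0.295, 2.062]
force: [6.2, -3.6, 3.8]
opening: 0.0353
1 rows: slide [3.2,0.3,1.4] rx 0.0010  | z0.077 yaw0 -1.855 q6 2.16 op 0.035 tilt 0.006,0.000
time: 37.5
ee_pos: [0.5639, 0.2949, 0.1512]
orientation: [-2.071, 0.293, 2.068]
force: [-0.4, 0.1, 0.8]
opening: 0.0615
7 rows: slide [0.2,52.4,9.1] rx -0.1267  | z0.151 yaw0 -1.853 q6 2.16 op 0.061 tilt 0.002,0.001
14 rows: slide [0.1,20.0,26.9] rx -0.1755  | z0.151 yaw0 -1.853 q6 2.16 op 0.061 tilt 0.002,0.001
7 rows: slide [0.2,46.0,-25.2] rx 0.0977  | z0.151 yaw0 -1.853 q6 2.16 op 0.061 tilt 0.002,0.001
```

```bash
python3 -m crank '[{"slide":[0,52.4,9.1],"delta_rot":[-0.1267,0,0]},{"slide":[0,52.4,9.1],"delta_rot":[-0.1267,0,0]},{"slide":[0,52.4,9.1],"delta_rot":[-0.1267,0,0]},{"slide":[0,52.4,9.1],"delta_rot":[-0.1267,0,0]},{"slide":[0,52.4,9.1],"delta_rot":[-0.1267,0,0]},{"slide":[0,52.4,9.1],"delta_rot":[-0.1267,0,0]},{"slide":[0,52.4,9.1],"delta_rot":[-0.1267,0,0]},{"slide":[0,0,0],"delta_rot":[0,0,0]}]'
python3 -m crank '[{"slide":[0,0,0],"delta_rot":[0,0,0]},{"slide":[0,0,0],"delta_rot":[0,0,0]}]'
python3 - <<'E'
from h import *
snap('scene','s10.png')
plan([.538,-.0645,.074],J_TH-.89,sym=False)
s=snap('top','t10.png')
def bar(s,z=.046):
  for jy in (-.13,-.1,-.05,0,.05,.1,.13):
    xs=np.arange(-.1,.0,.001); uv=proj(s,[[*jw(x,jy),z] for x in xs]).astype('float32')
    px=cv2.remap(s['frame'],uv[None,:,0],uv[None,:,1],1)[0].astype(float); r=px[:,0]/(px[:,2]+1)
    i=np.where(r>2.2)[0]; print(jy,len(i),xs[i[[0,-1]]].round(3) if len(i) else r.max().round(2))
bar(load('t8.png'));print();bar(s)
E
```

```text
time: 38.5
ee_pos: [0.537, -0.0683, 0.1489]
orientation: [1.878, 0.582, -1.88]
force: [-0.2, 0.3, 0.6]
opening: 0.0616
time: 38.75
ee_pos: [0.536, -0.0634, 0.1496]
orientation: [1.875, 0.587, -1.878]
force: [0.4, -0.4, 0.2]
opening: 0.0615
2 rows: slide [38.0,1.0,-0.4] rx 0.0006  | z0.150 yaw0 -0.965 q6 0.64 op 0.062 tilt -0.001,0.001
-0.13 0 1.63
-0.1 20 [-0.078 -0.059]
-0.05 19 [-0.078 -0.06 ]
0 20 [-0.078 -0.059]
0.05 19 [-0.078 -0.06 ]
0.1 20 [-0.078 -0.059]
0.13 19 [-0.078 -0.06 ]

-0.13 20 [-0.069 -0.05 ]
-0.1 21 [-0.068 -0.048]
-0.05 0 1.55
0 21 [-0.066 -0.046]
0.05 20 [-0.065 -0.046]
0.1 20 [-0.064 -0.045]
0.13 19 [-0.063 -0.045]
```

The bar reads about 8 mm in on the right and 15 mm on the left, as planned. Right stroke of 1.78 rad.

```bash
python3 -m crank '[{"slide":[30,1,0],"delta_rot":[0,0,0]},{"slide":[28,0,0],"delta_rot":[0,0,0]},{"slide":[18,0,0],"delta_rot":[0,0,0]},{"slide":[0,0,0],"delta_rot":[0,0,0]},{"slide":[0,0,0],"delta_rot":[0,0,0]}]'
python3 -m crank '[{"slide":[0,0,0],"delta_rot":[0,0,0]},{"slide":[0,0,0],"delta_rot":[0,0,0]},{"slide":[0,0,0],"delta_rot":[0,0,0]},{"slide":[0,0,0],"delta_rot":[0,0,0]},{"slide":[0,0,0],"delta_rot":[0,0,0]}]' 1 40
python3 -m crank '[{"slide":[0,0,0],"delta_rot":[0.148,0,0]},{"slide":[0,0,0],"delta_rot":[0.148,0,0]},{"slide":[0,0,0],"delta_rot":[0.148,0,0]},{"slide":[0,0,0],"delta_rot":[0.148,0,0]},{"slide":[0,0,0],"delta_rot":[0.148,0,0]},{"slide":[0,0,0],"delta_rot":[0.15,0,0]},{"slide":[0,0,0],"delta_rot":[0,0,0]}]'
python3 -m crank '[{"slide":[0,0,0],"delta_rot":[0.148,0,0]},{"slide":[0,0,0],"delta_rot":[0.148,0,0]},{"slide":[0,0,0],"delta_rot":[0.148,0,0]},{"slide":[0,0,0],"delta_rot":[0.148,0,0]},{"slide":[0,0,0],"delta_rot":[0.148,0,0]},{"slide":[0,0,0],"delta_rot":[0.15,0,0]},{"slide":[0,0,0],"delta_rot":[0,0,0]}]'
python3 -c "
from h import *
plan([.538,-.0645,.074],J_TH-2.67,sym=False)"
python3 -m crank '[{"slide":[0,0,0],"delta_rot":[0,0,0]},{"slide":[0,0,0],"delta_rot":[0,0,0]},{"slide":[-30,0,0],"delta_rot":[0,0,0]},{"slide":[-30,0,0],"delta_rot":[0,0,0]},{"slide":[-15,0,0],"delta_rot":[0,0,0]},{"slide":[0,0,0],"delta_rot":[0,0,0]}]' 0.28
python3 - <<'E'
from h import *
# left knob flats at J_TH-1.78 mod pi/2
for k in (0,1): plan([.566,.2945,.15],J_TH-1.78+k*np.pi/2,sym=False)
E
```

```text
time: 39.48
ee_pos: [0.5378, -0.0653, 0.0751]
orientation: [1.877, 0.585, -1.875]
force: [-0.0, 0.7, 1.0]
opening: 0.0616
time: 40.1
ee_pos: [0.5377, -0.0653, 0.0755]
orientation: [1.878, 0.585, -1.875]
force: [-0.9, 2.8, 5.5]
opening: 0.0353
time: 40.98
ee_pos: [0.5375, -0.0643, 0.0755]
orientation: [-2.067, 0.297, 2.066]
force: [-1.8, 6.7, 6.9]
opening: 0.0351
time: 41.85
ee_pos: [0.5381, -0.0636, 0.0756]
orientation: [-1.492, 0.993, 1.491]
force: [1.8, 9.6, 6.5]
opening: 0.0352
1 rows: slide [1.6,0.4,-0.8] rx -0.0023  | z0.076 yaw0 -2.749 q6 2.42 op 0.035 tilt 0.002,0.003
time: 42.6
ee_pos: [0.5379, -0.0661, 0.1502]
orientation: [-1.496, 0.995, 1.492]
force: [1.0, 0.1, -0.6]
opening: 0.0614
7 rows: slide [0.0,-40.2,35.1] rx -0.1272  | z0.150 yaw0 -2.747 q6 2.42 op 0.061 tilt 0.002,-0.001
14 rows: slide [0.0,-33.6,-1.5] rx -0.1758  | z0.150 yaw0 -2.747 q6 2.42 op 0.061 tilt 0.002,-0.001
```

```bash
python3 -m crank '[{"slide":[0,-33.6,-1.5],"delta_rot":[-0.176,0,0]},{"slide":[0,-33.6,-1.5],"delta_rot":[-0.176,0,0]},{"slide":[0,-33.6,-1.5],"delta_rot":[-0.176,0,0]},{"slide":[0,-33.6,-1.5],"delta_rot":[-0.176,0,0]},{"slide":[0,-33.6,-1.5],"delta_rot":[-0.176,0,0]},{"slide":[0,-33.6,-1.5],"delta_rot":[-0.176,0,0]},{"slide":[0,-33.6,-1.5],"delta_rot":[-0.176,0,0]},{"slide":[0,-33.6,-1.5],"delta_rot":[-0.176,0,0]}]'
python3 -m crank '[{"slide":[0,-33.6,-1.5],"delta_rot":[-0.176,0,0]},{"slide":[0,-33.6,-1.5],"delta_rot":[-0.176,0,0]},{"slide":[0,-33.6,-1.5],"delta_rot":[-0.176,0,0]},{"slide":[0,-33.6,-1.5],"delta_rot":[-0.176,0,0]},{"slide":[0,-33.6,-1.5],"delta_rot":[-0.176,0,0]},{"slide":[0,-33.6,-1.5],"delta_rot":[-0.176,0,0]},{"slide":[0,0,0],"delta_rot":[0,0,0]},{"slide":[0,0,0],"delta_rot":[0,0,0]}]'
python3 - <<'E'
from h import *
s=snap('top','t11.png')
plan([.566,.2945,.074],J_TH-1.78+np.pi/2,sym=False)
for jy in (-.13,-.1,-.05,0,.05,.1,.13):
    xs=np.arange(-.1,.0,.001); uv=proj(s,[[*jw(x,jy),.046] for x in xs]).astype('float32')
    px=cv2.remap(s['frame'],uv[None,:,0],uv[None,:,1],1)[0].astype(float); r=px[:,0]/(px[:,2]+1)
    i=np.where(r>2.2)[0]; print(jy,len(i),xs[i[[0,-1]]].round(3) if len(i) else r.max().round(2))
E
```

```text
time: 43.6
ee_pos: [0.6777, 0.1389, 0.1469]
orientation: [2.092, 0.25, -2.099]
force: [1.1, -0.2, -0.2]
opening: 0.0615
time: 44.6
ee_pos: [0.565, 0.2939, 0.1484]
orientation: [1.414, 1.061, -1.416]
force: [0.4, -0.8, 0.2]
opening: 0.0614
2 rows: slide [37.3,0.1,-0.5] rx 0.0005  | z0.149 yaw0 -0.285 q6 0.59 op 0.061 tilt -0.000,-0.001
-0.13 21 [-0.055 -0.035]
-0.1 21 [-0.056 -0.036]
-0.05 20 [-0.057 -0.038]
0 21 [-0.058 -0.038]
0.05 20 [-0.059 -0.04 ]
0.1 20 [-0.06  -0.041]
0.13 19 [-0.06  -0.042]
```

Right is now at about 24 mm and left at 16–17 mm, as expected. Left stroke to about 30.5 mm.

```bash
python3 -m crank '[{"slide":[30,0,-0.5],"delta_rot":[0,0,0]},{"slide":[28,0,0],"delta_rot":[0,0,0]},{"slide":[16,0,0],"delta_rot":[0,0,0]},{"slide":[0,0,0],"delta_rot":[0,0,0]},{"slide":[0,0,0],"delta_rot":[0,0,0]}]'
python3 -m crank '[{"slide":[0,0,0],"delta_rot":[0,0,0]},{"slide":[0,0,0],"delta_rot":[0,0,0]},{"slide":[0,0,0],"delta_rot":[0,0,0]},{"slide":[0,0,0],"delta_rot":[0,0,0]},{"slide":[0,0,0],"delta_rot":[0,0,0]}]' 1 40
python3 -m crank '[{"slide":[0,0,0],"delta_rot":[0.133,0,0]},{"slide":[0,0,0],"delta_rot":[0.133,0,0]},{"slide":[0,0,0],"delta_rot":[0.133,0,0]},{"slide":[0,0,0],"delta_rot":[0.133,0,0]},{"slide":[0,0,0],"delta_rot":[0.133,0,0]},{"slide":[0,0,0],"delta_rot":[0.135,0,0]},{"slide":[0,0,0],"delta_rot":[0,0,0]}]'
python3 -m crank '[{"slide":[0,0,0],"delta_rot":[0.133,0,0]},{"slide":[0,0,0],"delta_rot":[0.133,0,0]},{"slide":[0,0,0],"delta_rot":[0.133,0,0]},{"slide":[0,0,0],"delta_rot":[0.133,0,0]},{"slide":[0,0,0],"delta_rot":[0.133,0,0]},{"slide":[0,0,0],"delta_rot":[0.135,0,0]},{"slide":[0,0,0],"delta_rot":[0,0,0]}]'
python3 -c "
from h import *
print(ctrl.observe()['wrist_torque'])
plan([.566,.2945,.074],J_TH-3.38+np.pi/2,sym=False)"
python3 -m crank '[{"slide":[0,0,0],"delta_rot":[0,0,0]},{"slide":[0,0,0],"delta_rot":[0,0,0]},{"slide":[-30,0,0],"delta_rot":[0,0,0]},{"slide":[-30,0,0],"delta_rot":[0,0,0]},{"slide":[-15,0,0],"delta_rot":[0,0,0]},{"slide":[0,0,0],"delta_rot":[0,0,0]}]' 0.28
python3 - <<'E'
from h import *
for k in (0,1,2): plan([.538,-.064,.15],J_TH-2.67+k*np.pi/2,sym=False)
E
```

```text
time: 45.28
ee_pos: [0.566, 0.2947, 0.0763]
orientation: [1.416, 1.061, -1.413]
force: [0.1, 0.2, 0.5]
opening: 0.0618
time: 45.9
ee_pos: [0.5661, 0.2948, 0.0767]
orientation: [1.416, 1.061, -1.412]
force: [1.0, -1.6, 6.0]
opening: 0.0352
time: 46.78
ee_pos: [0.5664, 0.2947, 0.0767]
orientation: [1.953, 0.483, -1.946]
force: [1.6, -2.3, 5.5]
opening: 0.0353
time: 47.65
ee_pos: [0.5664, 0.2944, 0.0768]
orientation: [-2.056, 0.324, 2.049]
force: [2.0, -2.8, 5.6]
opening: 0.0356
[-0.44888414 -0.23306471  0.00784228]
1 rows: slide [2.8,-0.0,0.4] rx 0.0016  | z0.077 yaw0 -1.884 q6 2.19 op 0.036 tilt 0.003,-0.000
time: 48.4
ee_pos: [0.5654, 0.295, 0.1511]
orientation: [-2.055, 0.322, 2.051]
force: [0.3, 0.7, 0.6]
opening: 0.0616
7 rows: slide [0.2,43.6,-30.2] rx 0.1234  | z0.151 yaw0 -1.882 q6 2.19 op 0.062 tilt 0.002,0.001
7 rows: slide [0.2,52.4,3.5] rx -0.1010  | z0.151 yaw0 -1.882 q6 2.19 op 0.062 tilt 0.002,0.001
13 rows: slide [0.1,23.8,25.3] rx -0.1752  | z0.151 yaw0 -1.882 q6 2.19 op 0.062 tilt 0.002,0.001
```

```bash
python3 -m crank '[{"slide":[0,52.4,3.5],"delta_rot":[-0.101,0,0]},{"slide":[0,52.4,3.5],"delta_rot":[-0.101,0,0]},{"slide":[0,52.4,3.5],"delta_rot":[-0.101,0,0]},{"slide":[0,52.4,3.5],"delta_rot":[-0.101,0,0]},{"slide":[0,52.4,3.5],"delta_rot":[-0.101,0,0]},{"slide":[0,52.4,3.5],"delta_rot":[-0.101,0,0]},{"slide":[0,52.4,3.5],"delta_rot":[-0.101,0,0]},{"slide":[0,0,0],"delta_rot":[0,0,0]}]'
python3 -m crank '[{"slide":[0,0,0],"delta_rot":[0,0,0]},{"slide":[0,0,0],"delta_rot":[0,0,0]}]'
python3 - <<'E'
from h import *
s=snap('top','t12.png');snap('scene','s12.png')
plan([.538,-.0645,.074],J_TH-2.67+np.pi/2,sym=False)
for jy in (-.13,-.1,-.05,0,.05,.1,.13):
    xs=np.arange(-.1,.0,.001); uv=proj(s,[[*jw(x,jy),.046] for x in xs]).astype('float32')
    px=cv2.remap(s['frame'],uv[None,:,0],uv[None,:,1],1)[0].astype(float); r=px[:,0]/(px[:,2]+1)
    i=np.where(r>2.2)[0]; print(jy,len(i),xs[i[[0,-1]]].round(3) if len(i) else r.max().round(2))
E
```

```text
time: 49.4
ee_pos: [0.5379, -0.0678, 0.1489]
orientation: [2.006, 0.398, -2.008]
force: [-0.9, 0.4, 0.3]
opening: 0.0617
time: 49.65
ee_pos: [0.5372, -0.063, 0.1497]
orientation: [2.003, 0.403, -2.006]
force: [0.4, 1.2, -0.3]
opening: 0.0616
2 rows: slide [38.1,0.8,0.1] rx 0.0008  | z0.150 yaw0 -1.174 q6 0.85 op 0.061 tilt -0.001,0.000
-0.13 21 [-0.053 -0.033]
-0.1 22 [-0.053 -0.032]
-0.05 0 1.55
0 21 [-0.051 -0.031]
0.05 20 [-0.05  -0.031]
0.1 22 [-0.049 -0.028]
0.13 20 [-0.049 -0.03 ]
```

```bash
python3 -m crank '[{"slide":[30,1,0],"delta_rot":[0,0,0]},{"slide":[28,0,0],"delta_rot":[0,0,0]},{"slide":[18,0,0],"delta_rot":[0,0,0]},{"slide":[0,0,0],"delta_rot":[0,0,0]},{"slide":[0,0,0],"delta_rot":[0,0,0]}]'
python3 -m crank '[{"slide":[0,0,0],"delta_rot":[0,0,0]},{"slide":[0,0,0],"delta_rot":[0,0,0]},{"slide":[0,0,0],"delta_rot":[0,0,0]},{"slide":[0,0,0],"delta_rot":[0,0,0]},{"slide":[0,0,0],"delta_rot":[0,0,0]}]' 1 40
python3 -c "
from h import *
print(ctrl.observe()['wrist_torque'])"
python3 -m crank '[{"slide":[0,0,0],"delta_rot":[0.145,0,0]},{"slide":[0,0,0],"delta_rot":[0.145,0,0]},{"slide":[0,0,0],"delta_rot":[0.145,0,0]},{"slide":[0,0,0],"delta_rot":[0.145,0,0]},{"slide":[0,0,0],"delta_rot":[0.145,0,0]},{"slide":[0,0,0],"delta_rot":[0.145,0,0]},{"slide":[0,0,0],"delta_rot":[0,0,0]}]'
python3 -c "
from h import *
print(ctrl.observe()['wrist_torque']);plan([.538,-.0645,.074],J_TH-3.54+np.pi/2,sym=False)"
python3 -m crank '[{"slide":[0,0,0],"delta_rot":[0.04,0,0]},{"slide":[0,0,0],"delta_rot":[0.03,0,0]},{"slide":[0,0,0],"delta_rot":[0,0,0]}]'
python3 -c "
from h import *
print(ctrl.observe()['wrist_torque']);plan([.538,-.0645,.074],J_TH-3.61+np.pi/2,sym=False)"
python3 -m crank '[{"slide":[0,0,0],"delta_rot":[0,0,0]},{"slide":[0,0,0],"delta_rot":[0,0,0]},{"slide":[-30,0,0],"delta_rot":[0,0,0]},{"slide":[-30,0,0],"delta_rot":[0,0,0]},{"slide":[-15,0,0],"delta_rot":[0,0,0]},{"slide":[0,0,0],"delta_rot":[0,0,0]}]' 0.28
python3 - <<'E'
from h import *
for k in (1,2): plan([.566,.2945,.15],J_TH-3.38+k*np.pi/2,sym=False)
E
```

```text
time: 50.38
ee_pos: [0.5388, -0.065, 0.0751]
orientation: [2.005, 0.401, -2.003]
force: [0.3, 0.3, 0.1]
opening: 0.0615
time: 51.0
ee_pos: [0.5386, -0.0647, 0.0756]
orientation: [2.006, 0.402, -2.003]
force: [-0.9, 3.6, 4.9]
opening: 0.0354
[0.57377492 0.19990519 0.00355895]
time: 51.88
ee_pos: [0.5385, -0.0646, 0.0756]
orientation: [-1.956, 0.474, 1.954]
force: [-2.4, 4.5, 5.4]
opening: 0.0354
[ 0.56094756  0.25927466 -0.02974595]
1 rows: slide [1.6,0.2,0.5] rx -0.0017  | z0.076 yaw0 -2.047 q6 1.72 op 0.035 tilt 0.001,0.001
time: 52.25
ee_pos: [0.5385, -0.0646, 0.0756]
orientation: [-1.914, 0.534, 1.912]
force: [-1.0, 4.0, 4.7]
opening: 0.0355
[0.55759289 0.27265851 0.01347588]
1 rows: slide [1.6,0.2,0.5] rx -0.0002  | z0.076 yaw0 -2.116 q6 1.79 op 0.035 tilt 0.001,0.001
time: 53.0
ee_pos: [0.5389, -0.0657, 0.1502]
orientation: [-1.916, 0.535, 1.911]
force: [0.0, 0.5, -0.6]
opening: 0.0613
7 rows: slide [0.0,-48.2,18.8] rx -0.0329  | z0.150 yaw0 -2.116 q6 1.79 op 0.061 tilt 0.002,-0.001
11 rows: slide [0.0,-35.4,-12.9] rx -0.1637  | z0.150 yaw0 -2.116 q6 1.79 op 0.061 tilt 0.002,-0.001
```

```bash
python3 -m crank '[{"slide":[0,-48.2,18.8],"delta_rot":[-0.0329,0,0]},{"slide":[0,-48.2,18.8],"delta_rot":[-0.0329,0,0]},{"slide":[0,-48.2,18.8],"delta_rot":[-0.0329,0,0]},{"slide":[0,-48.2,18.8],"delta_rot":[-0.0329,0,0]},{"slide":[0,-48.2,18.8],"delta_rot":[-0.0329,0,0]},{"slide":[0,-48.2,18.8],"delta_rot":[-0.0329,0,0]},{"slide":[0,-48.2,18.8],"delta_rot":[-0.0329,0,0]},{"slide":[0,0,0],"delta_rot":[0,0,0]}]'
python3 -m crank '[{"slide":[0,0,0],"delta_rot":[0,0,0]},{"slide":[0,0,0],"delta_rot":[0,0,0]}]'
python3 - <<'E'
from h import *
plan([.566,.2945,.074],J_TH-3.38+np.pi/2,sym=False)
s=snap('top','t13.png')
for jy in (-.13,-.1,-.05,0,.05,.1,.13):
    xs=np.arange(-.1,.0,.001); uv=proj(s,[[*jw(x,jy),.046] for x in xs]).astype('float32')
    px=cv2.remap(s['frame'],uv[None,:,0],uv[None,:,1],1)[0].astype(float); r=px[:,0]/(px[:,2]+1)
    i=np.where(r>2.2)[0]; print(jy,len(i),xs[i[[0,-1]]].round(3) if len(i) else r.max().round(2))
cv2.imwrite('pics/m13.png',cv2.resize(s['frame'][200:340,150:420],(800,415),interpolation=3)[:,:,::-1])
E
```

```text
time: 54.0
ee_pos: [0.5635, 0.2984, 0.1472]
orientation: [-2.052, 0.321, 2.057]
force: [-0.3, -0.4, -0.6]
opening: 0.0616
time: 54.25
ee_pos: [0.565, 0.2936, 0.1487]
orientation: [-2.05, 0.328, 2.052]
force: [0.1, -0.5, -0.4]
opening: 0.0615
2 rows: slide [37.3,-0.6,-0.3] rx -0.0006  | z0.149 yaw0 -1.887 q6 2.19 op 0.062 tilt -0.001,-0.001
-0.13 20 [-0.046 -0.027]
-0.1 22 [-0.047 -0.026]
-0.05 20 [-0.047 -0.028]
0 21 [-0.047 -0.027]
0.05 20 [-0.047 -0.028]
0.1 22 [-0.047 -0.026]
0.13 20 [-0.047 -0.028]
```

View pics/m13.png

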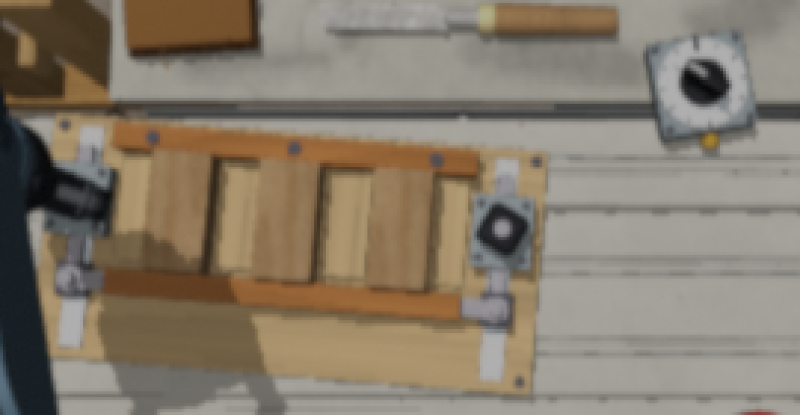

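The bar is square and closed to 31–32 mm on all three blocks. I'll give the left end a last small snug turn, then go to the dial.

```bash
python3 -m crank '[{"slide":[30,-0.6,-0.5],"delta_rot":[0,0,0]},{"slide":[28,0,0],"delta_rot":[0,0,0]},{"slide":[16,0,0],"delta_rot":[0,0,0]},{"slide":[0,0,0],"delta_rot":[0,0,0]}]'
python3 -m crank '[{"slide":[0,0,0],"delta_rot":[0,0,0]},{"slide":[0,0,0],"delta_rot":[0,0,0]},{"slide":[0,0,0],"delta_rot":[0,0,0]},{"slide":[0,0,0],"delta_rot":[0,0,0]},{"slide":[0,0,0],"delta_rot":[0.07,0,0]},{"slide":[0,0,0],"delta_rot":[0.07,0,0]},{"slide":[0,0,0],"delta_rot":[0.03,0,0]},{"slide":[0,0,0],"delta_rot":[0,0,0]}]' 1 40
python3 -c "
from h import *
print(ctrl.observe()['wrist_torque']);plan([.566,.2945,.074],J_TH-3.55+np.pi/2,sym=False)"
python3 -m crank '[{"slide":[0,0,0],"delta_rot":[0,0,0]},{"slide":[0,0,0],"delta_rot":[0,0,0]},{"slide":[-30,0,0],"delta_rot":[0,0,0]},{"slide":[-30,0,0],"delta_rot":[0,0,0]},{"slide":[-20,0,0],"delta_rot":[0,0,0]},{"slide":[0,0,0],"delta_rot":[0,0,0]}]' 0.28
python3 - <<'E'
from h import *
np.set_printoptions(precision=4,suppress=True)
s=load('t13.png'); f=s['frame']
# dial box: blue-grey box; dark grip; from clicks in m13 crop (scale 2.963)
k=800/270; c=lambda p:(np.array(p)+.5)/k+[150,200]-.5
print('scale centre/axis guess', cast(s,c([(703,84)]),.036), 'mark',cast(s,c([(697,43)]),.036))
g=cv2.resize(f[205:255,362:412],(800,800),interpolation=cv2.INTER_CUBIC); hsv=cv2.cvtColor(g,cv2.COLOR_RGB2HSV); gray=hsv[:,:,2]
m=((gray>130)&(hsv[:,:,1]<25)).astype('uint8')
cv2.imwrite('pics/d13.png',cv2.resize(g,(560,560))[:,:,::-1])
E
```

```text
time: 54.8
ee_pos: [0.5652, 0.2945, 0.0742]
orientation: [-2.049, 0.328, 2.054]
force: [0.6, 0.3, -0.4]
opening: 0.0615
time: 55.8
ee_pos: [0.5663, 0.2944, 0.077]
orientation: [-1.953, 0.483, 1.949]
force: [-1.1, -4.4, 3.5]
opening: 0.035
[-0.75249837  0.21129594 -0.03445372]
1 rows: slide [3.0,0.1,0.3] rx 0.0002  | z0.077 yaw0 -2.055 q6 2.36 op 0.035 tilt 0.002,-0.001
time: 56.55
ee_pos: [0.567, 0.2961, 0.1575]
orientation: [-1.954, 0.479, 1.946]
force: [-0.1, 0.5, -0.2]
opening: 0.0615
scale centre/axis guess [[ 0.6645 -0.2364  0.036 ]] mark [[ 0.7001 -0.2317  0.036 ]]
```

View pics/d13.png

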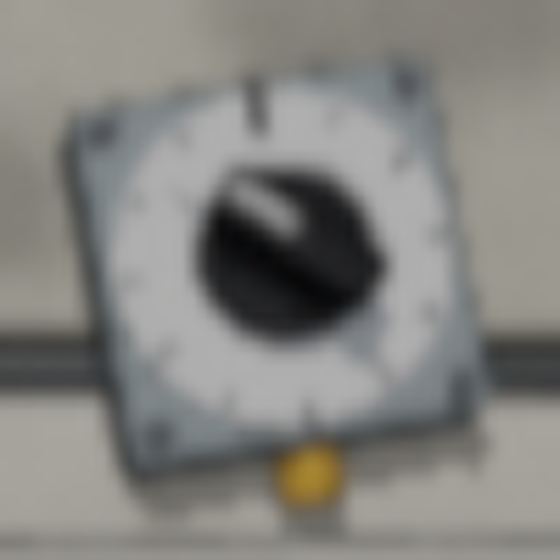

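The enlarged dial shows the long mark at about (258,105), the opposite tick at (310,420), and the pointer's white stripe from (235,190) to (290,225). I'll now compute angles in world coordinates.

```bash
python3 - <<'E'
from h import *
np.set_printoptions(precision=4,suppress=True)
s=load('t13.png')
def warp(z,c0=(.664,-.236),n=480,h=.06):
    u=(np.arange(n)+.5)/n*2*h-h; X,Y=np.meshgrid(c0[0]-u,c0[1]-u,indexing='ij')  # row: -x, col: -y
    uv=proj(s,np.c_[X.ravel(),Y.ravel(),np.full(X.size,z)]).astype('float32').reshape(n,n,2)
    return cv2.remap(s['frame'],uv[...,0],uv[...,1],cv2.INTER_CUBIC),X,Y
w,X,Y=warp(.036); hsv=cv2.cvtColor(w,cv2.COLOR_RGB2HSV)
m=((hsv[...,2]>140)&(hsv[...,1]<18)&(np.hypot(X-.664,Y+.236)<.05)).astype('uint8'); m=cv2.morphologyEx(m,cv2.MORPH_OPEN,np.ones((9,9)))
k=max(cv2.findContours(m,0,2)[0],key=cv2.contourArea); (cx,cy),r=cv2.minEnclosingCircle(cv2.convexHull(k)); e=cv2.fitEllipse(cv2.convexHull(k)); print('circle',cx,cy,r/4,'ell',e)
ax=np.array([X[int(e[0][1]),0],Y[0,int(e[0][0])]]); print('axis',ax)
g=hsv[...,2].astype(float)
prof=[]
th=np.arange(-np.pi,np.pi,.01)
for rr in (.027,.029,.031,.033):
    P=np.c_[ax[0]+rr*np.cos(th),ax[1]+rr*np.sin(th),np.full(len(th),.036)]; uv=proj(s,P).astype('float32')
    v=cv2.remap(cv2.cvtColor(s['frame'],cv2.COLOR_RGB2GRAY),uv[None,:,0],uv[None,:,1],1)[0].astype(float)
    sel=abs(th-.16)<.25; d=np.clip(np.median(v)-v[sel]-8,0,None); print(rr,'mark ang',(d*th[sel]).sum()/(d.sum()+1e-9),d.max())
# stripe on top of bar z=.071
w,X,Y=warp(.071); g=cv2.cvtColor(w,cv2.COLOR_RGB2GRAY).astype(int); 
R_=np.hypot(X-ax[0],Y-ax[1]); 
m=((g>75)&(R_<.019)).astype('uint8'); n,l,st,ce=cv2.connectedComponentsWithStats(m)
for i in range(1,n):
    if st[i,4]>80:
        q=l==i; x,y=X[q]-ax[0],Y[q]-ax[1]; C=np.cov(x,y); ev,V=np.linalg.eigh(C); print('blob',st[i,4],x.mean(),y.mean(),'dir',np.arctan2(V[1,1],V[0,1]),np.arctan2(y.mean(),x.mean()),np.sqrt(ev))
plan([*ax,.15],1.0-np.pi/2,sym=False)
E
```

```text
circle 240.25025939941406 229.06861877441406 41.41166687011719 ell ((239.61471557617188, 228.4476318359375), (324.6669006347656, 325.9604187011719), 153.3917694091797)
axis [ 0.6669 -0.2359]
0.027 mark ang 0.17036888487101948 20.0
0.029 mark ang 0.1704443834469103 41.0
0.031 mark ang 0.16626094442481842 49.0
0.033 mark ang 0.1609922978662518 53.0
blob 6639 0.008521878294923976 -0.0010774212983883002 dir 1.4151008892245347 -0.12576277190446156 [0.0057 0.0105]
10 rows: slide [0.8,59.4,-0.1] rx -0.1484  | z0.158 yaw0 -2.055 q6 2.36 op 0.061 tilt 0.004,0.002
```

```bash
python3 -m crank '[{"slide":[0,59.4,0],"delta_rot":[-0.148,0,0]},{"slide":[0,59.4,0],"delta_rot":[-0.148,0,0]},{"slide":[0,59.4,0],"delta_rot":[-0.148,0,0]},{"slide":[0,59.4,0],"delta_rot":[-0.148,0,0]},{"slide":[0,59.4,0],"delta_rot":[-0.148,0,0]},{"slide":[0,59.4,0],"delta_rot":[-0.148,0,0]},{"slide":[0,59.4,0],"delta_rot":[-0.148,0,0]},{"slide":[0,59.4,0],"delta_rot":[-0.148,0,0]}]' 0.4
python3 -m crank '[{"slide":[0,59.4,0],"delta_rot":[-0.148,0,0]},{"slide":[0,59.4,0],"delta_rot":[-0.148,0,0]},{"slide":[0,0,0],"delta_rot":[0,0,0]},{"slide":[0,0,0],"delta_rot":[0,0,0]},{"slide":[0,0,0],"delta_rot":[0,0,0]}]'
python3 -c "
from h import *
plan([.667,-.236,.073],1.0-np.pi/2,sym=False)"
```

```text
time: 57.55
ee_pos: [0.5804, -0.1544, 0.1542]
orientation: [1.813, 0.667, -1.815]
force: [-0.1, -0.7, -0.3]
opening: 0.0513
time: 58.18
ee_pos: [0.6626, -0.236, 0.1551]
orientation: [1.619, 0.881, -1.62]
force: [-0.6, -0.1, 0.6]
opening: 0.0514
2 rows: slide [41.1,1.8,-1.2] rx -0.0021  | z0.155 yaw0 -0.575 q6 0.07 op 0.051 tilt -0.001,0.001
```

```bash
python3 -m crank '[{"slide":[30,3.5,-2.4],"delta_rot":[0,0,0]},{"slide":[30,0,0],"delta_rot":[0,0,0]},{"slide":[22,0,0],"delta_rot":[0,0,0]},{"slide":[0,0,0],"delta_rot":[0,0,0]},{"slide":[0,0,0],"delta_rot":[0,0,0]}]'
python3 -m crank '[{"slide":[0,0,0],"delta_rot":[0,0,0]},{"slide":[0,0,0],"delta_rot":[0,0,0]},{"slide":[0,0,0],"delta_rot":[0,0,0]},{"slide":[0,0,0],"delta_rot":[0,0,0]},{"slide":[0,0,0],"delta_rot":[0,0,0]},{"slide":[0,0,0],"delta_rot":[0,0,0]}]' 1 40
python3 -c "
from h import *
print(ctrl.observe()['wrist_torque']);plan([.667,-.236,.073],.166-np.pi/2,sym=False)"
```

```text
time: 58.8
ee_pos: [0.6682, -0.237, 0.075]
orientation: [1.619, 0.878, -1.617]
force: [0.3, -0.2, 0.1]
opening: 0.0513
time: 59.55
ee_pos: [0.6672, -0.2368, 0.0747]
orientation: [1.619, 0.881, -1.62]
force: [-4.2, 3.5, 6.8]
opening: 0.0135
[0.45924492 0.65590365 0.02348432]
5 rows: slide [0.3,-0.2,-0.1] rx 0.1659  | z0.075 yaw0 -0.575 q6 0.08 op 0.014 tilt -0.001,0.001
```

```bash
python3 -m crank '[{"slide":[0,0,0],"delta_rot":[0.138,0,0]},{"slide":[0,0,0],"delta_rot":[0.138,0,0]},{"slide":[0,0,0],"delta_rot":[0.138,0,0]},{"slide":[0,0,0],"delta_rot":[0.138,0,0]},{"slide":[0,0,0],"delta_rot":[0.138,0,0]},{"slide":[0,0,0],"delta_rot":[0.139,0,0]},{"slide":[0,0,0],"delta_rot":[0,0,0]},{"slide":[0,0,0],"delta_rot":[0,0,0]}]'
python3 -c "
from h import *
plan([.667,-.236,.073],.166-np.pi/2,sym=False)"
python3 -m crank '[{"slide":[0,0,0],"delta_rot":[0,0,0]},{"slide":[0,0,0],"delta_rot":[0,0,0]},{"slide":[0,0,0],"delta_rot":[0,0,0]},{"slide":[-30,0,0],"delta_rot":[0,0,0]},{"slide":[-40,0,0],"delta_rot":[0,0,0]},{"slide":[-50,0,0],"delta_rot":[0,0,0]}]' 0.3
python3 -m crank '[{"slide":[0,50,0],"delta_rot":[0,0,0]},{"slide":[0,50,0],"delta_rot":[0,0,0]},{"slide":[0,50,0],"delta_rot":[0,0,0]},{"slide":[0,50,0],"delta_rot":[0,0,0]},{"slide":[0,50,0],"delta_rot":[0,0,0]},{"slide":[0,0,0],"delta_rot":[0,0,0]},{"slide":[0,0,0],"delta_rot":[0,0,0]}]'
python3 - <<'E'
from h import *
s=snap('top','t14.png'); snap('scene','s14.png')
print(proj(s,[.667,-.236,.036]))
f=s['frame']
d=cv2.resize(f[205:255,362:412],(400,400),interpolation=3); j=cv2.resize(f[200:340,105:345],(685,400),interpolation=3)
cv2.imwrite('pics/fin.png',cv2.resize(np.hstack([j,d]),(800,295))[:,:,::-1])
for jy in (-.13,-.1,-.05,0,.05,.1,.13):
    xs=np.arange(-.1,.0,.001); uv=proj(s,[[*jw(x,jy),.046] for x in xs]).astype('float32')
    px=cv2.remap(s['frame'],uv[None,:,0],uv[None,:,1],1)[0].astype(float); r=px[:,0]/(px[:,2]+1)
    i=np.where(r>2.2)[0]; print(jy,len(i),xs[i[[0,-1]]].round(3) if len(i) else r.max().round(2))
E
```

```text
time: 60.55
ee_pos: [0.667, -0.2367, 0.0747]
orientation: [2.134, 0.179, -2.136]
force: [-4.8, 2.9, 6.7]
opening: 0.0127
1 rows: slide [1.7,-0.7,-0.1] rx 0.0006  | z0.075 yaw0 -1.404 q6 0.91 op 0.013 tilt -0.001,0.001
time: 61.3
ee_pos: [0.6672, -0.2371, 0.1931]
orientation: [2.133, 0.18, -2.138]
force: [0.9, -0.0, 0.9]
opening: 0.0598
time: 62.18
ee_pos: [0.709, -0.4835, 0.1922]
orientation: [2.135, 0.18, -2.136]
force: [-0.1, -0.2, 0.4]
opening: 0.0597
[[386.75202222 227.03446613]]
-0.13 21 [-0.047 -0.027]
-0.1 21 [-0.047 -0.027]
-0.05 20 [-0.046 -0.027]
0 20 [-0.046 -0.027]
0.05 21 [-0.047 -0.027]
0.1 20 [-0.046 -0.027]
0.13 19 [-0.046 -0.028]
```

View pics/fin.png

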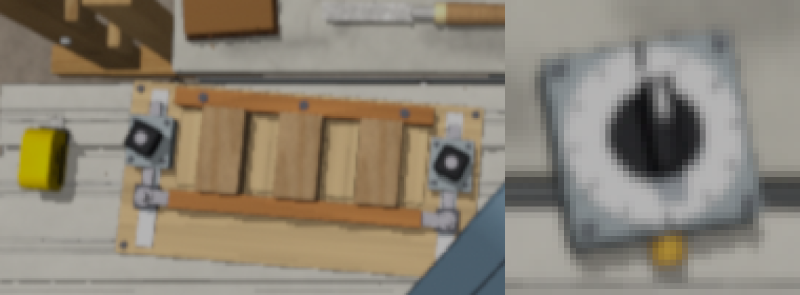

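The final crop shows the tape clear, the bar square against three seated blocks, and the pointer nose right under the long mark. A numeric check of the stripe follows.

```bash
python3 - <<'E'
from h import *
for f in('t13.png','t14.png'):
    s=load(f); ax=(.667,-.2363)
    n,h=480,.06; u=(np.arange(n)+.5)/n*2*h-h; X,Y=np.meshgrid(ax[0]-u,ax[1]-u,indexing='ij')
    uv=proj(s,np.c_[X.ravel(),Y.ravel(),np.full(X.size,.071)]).astype('float32').reshape(n,n,2)
    g=cv2.cvtColor(cv2.remap(s['frame'],uv[...,0],uv[...,1],cv2.INTER_CUBIC),cv2.COLOR_RGB2GRAY).astype(int)
    dx,dy=X-ax[0],Y-ax[1]
    for rr in (.006,.009,.012,.015):   # brightness peak angle on rings
        th=np.arange(-.6,1.6,.02) ; c=np.c_[ax[0]+rr*np.cos(th),ax[1]+rr*np.sin(th),np.full(len(th),.071)]
        q=proj(s,c).astype('float32'); v=cv2.remap(cv2.cvtColor(s['frame'],cv2.COLOR_RGB2GRAY),q[None,:,0],q[None,:,1],cv2.INTER_CUBIC)[0].astype(float)
        i=v.argmax(); print(f,rr,'peak ang',th[i].round(2),v[i], 'vals',v[::10].astype(int))
o=ctrl.observe(); print(o['time'],o['force'],o['opening'])
s=load('t14.png'); hsv=cv2.cvtColor(s['frame'],cv2.COLOR_RGB2HSV)
m=cv2.inRange(hsv[240:320,100:150],(22,150,90),(35,255,255)); ce=np.argwhere(m).mean(0)[::-1]+[100,240]; p=cast(s,ce,.055)[0,:2]; print('tape jig',JM.T@(p-J_T))
E
```

```text
t13.png 0.006 peak ang 1.1 134.0 vals [ 29  29  31  37  45  64  86 112 130 133 123]
t13.png 0.009 peak ang 1.04 135.0 vals [ 41  43  40  38  35  38  66 107 133 131 102]
t13.png 0.012 peak ang 1.04 135.0 vals [101  97  98  93  80  63  60  91 133 122  76]
t13.png 0.015 peak ang -0.6 160.0 vals [160 153 155 156 150 129  96  91 128 115  53]
t14.png 0.006 peak ang 0.22 148.0 vals [ 59  82 107 134 147 139 118  87  63  48  38]
t14.png 0.009 peak ang 0.16 150.0 vals [ 46  54  85 129 150 127  81  44  22  17  17]
t14.png 0.012 peak ang 0.16 139.0 vals [112 100  85 111 138  99  49  22  15  19  26]
t14.png 0.015 peak ang -0.6 167.0 vals [167 160 112  94 119  79  42  44  40  33  37]
62.275 [-0.37653781  0.3742338  -0.49773345] 0.05996781051034724
tape jig [-0.00233775  0.30671   ]
```

Pointer reads 0.16 rad against the mark's 0.166. The tape is at jig y = 0.307 m, and the robot is clear of everything. Handing in.

```bash
python3 -c "
from h import *
print(ctrl.finish_job())"
```

```text
the job is handed in; nothing more can be done
None
```

The whole task was carried out in about 62 s of the 184 s allowed, and my last checks found nothing wrong. The hand-in reported no verdict.

- **Tape:** it stands upright on the bare table to the left of the jig, at about jig y = 0.307 m (0.255 m was needed).
- **Blocks:** all three lie flat and lengthwise in their own lanes. The block nearest the red can was first gripped off-centre and dragged clear of it, then picked up.
- **Clamp bar:** I turned the knobs in turn (right, left, right, left, right), then gave the left a small snug turn. The ends stayed about 8 mm apart at most. In the last picture the bar has moved about 31–32 mm along its whole length and is square to within 1 mm, with the blocks between it and the fence.
- **Dial:** the pointer reads about 0.16–0.22 rad and the long mark 0.166 rad in the same frame, so they agree to within about 0.05 rad.

I saw no grip slip or knocked block during the run. The chisel and sanding block were never approached. The rack travels were read from the pictures (about 1 mm) and the angles turned, not measured directly.

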